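# Lay out the stacked stair-lamp parts

## Robot

A 7-joint arm with a two-finger parallel gripper is mounted at the origin on the work surface. World frame = base frame: x ahead of the robot, y to its left, z up, the work surface at z = 0. Lengths are in m, angles in rad, forces in N, time in s.
With the tool pointing down it reaches from about 0.4 to 0.925 m from the base axis. Payload 4.1 kg.
Tool frame: the origin (TCP) lies midway between the tips of the shut fingers; the grasp point (between the pads) lies 19 mm behind it; z points along the fingers, y is the line along which they close (so a half turn about z gives the same grasp; the last joint's range is limited). The gripper opens to 85 mm and grips with 20 to 120 N. Pads are 22 mm wide; open, the fingers measure 114 mm over their backs; the gripper's body (76 mm by 85 mm) begins 54 mm behind the grasp point. The pads swing forward as they close: fully open they stand 13 mm farther back than shut.
Start: joints at [-1.374, 0.398, 0.045, 1.537, -0.019, 1.207, -0.051], TCP at [0.189, 0.622, 0.203] pointing down, gripper open.
Joint ranges: [-2.82, 2.82], [-0.49, 2.23], [-1.37, 1.46], [0, 2.46], [-1.36, 4.5], [0.23, 2], [-2.94, 2.94]. Speed limits (rad/s): [2.57, 2.57, 3.14, 3.14, 3.14, 3.14, 3.14].

## Interface

Orientations are given as a rotation vector (axis times angle).
In Python, from station import robot, optics gives the robot as it stands.
- The arm moves only by the tool jog_arm, never from a script. Its argument "rows" is text: rows parted by semicolons, each of 5 numbers parted by spaces: the shift along the tool's x, y, z as a fraction of full scale, then the turn about the tool's z as a fraction of full scale, then the closure, from 0 (fully open) to 1 (shut). In form: tx ty tz yaw hand; .... A call has 1 to 5 rows; each row is the pose to reach, as a shift and turn from the pose commanded when the call began, along the tool's axes at that moment; what a row does not reach only later rows make up. Full scale, the value 1, is 0.2 m for a shift and pi/2 rad for a turn. A row lasts 1/12 s, in which the tool goes at most 41.7 mm and 7.16 degrees, less where a joint would pass 70% of its speed; a pose out of reach is approached as far as the arm can. A call with a number of a shift or a turn outside -1 to 1 is refused whole. A call with a gripper value outside its range is refused whole. The fingers move at their own pace and stop on an object; "force" is the grip in N (left out, the last holds). Time passes only in rows, so rows that repeat a pose let the fingers close. It gives the time, the measured TCP pose, the force, the opening and the grip force at its end, in the units of the state.
- robot.sense(): the state, without advancing time (a new reading comes with each control period).
- optics.grab_frame(name): name is "side" or "top" or "wrist"; returns the picture (384x512x3 uint8, red, green, blue); there is no depth.
- optics.camera_model(name): a dict with "fx", "fy", "cx", "cy" (pixels), "R" (3x3) and "t" (3): a world point X has camera coordinates R X + t. Camera axes: x right, y down, z forward; pixel columns grow to the right and rows downward; lengths in m; the calibration is good to about 2 mm. The wrist camera is an equidistant fisheye: a pixel r from the principal point sees the ray r / f radians off the axis. A picture is of the moment at which its call begins: read the wrist's pose just before it. camera_model takes no time and is no camera call; for the wrist camera it gives the pose at the moment of the call.
- robot.close_job(): hands the job in; it is judged then, once.
Trained networks look in the newest picture that a camera, given by its name, has taken for a name from the list of things; names that differ only in an ending like _2 or _b are one class to them, and where a whole thing is asked for, a point or a joint stands for the part that bears it (a point fixed in the world has none). Each returns a list of dicts, best first, with "p" (0 to 1); they miss things now and then, are a little off and sometimes report something else, mostly with a low value. They report only what shows in the picture. A call takes as long as a camera call. They do not tell look-alikes from the thing itself.
- optics.masks_of(camera, thing): "pixels" (384x512 bool, what is visible of it) and "box" ([left, top, right, bottom] in pixels, round what is visible of it).
The state is a dict: "time_s": time; "joint_pos": joint angles; "qvel": joint speeds; "joint_torque": joint torques, N m; "position": TCP position; "orientation": TCP orientation; "contact_force": force on the tool from outside, world axes, zero at the start; "wrist_torque": the same for the moment, N m; "width": opening from 0.0 (shut) to 1.0 (fully open); "grip_force": force on a finger pad.
Only numpy, scipy, OpenCV 4.12 (cv2) and the standard library are available. Lean on these libraries where they do the work, as an engineer would, in place of code of your own. Each camera call takes 0.05 s, during which the arm holds its last target. There are 200 camera calls.

## Task

The parts of the stair lamp are piled in one stack. Take it apart from the top down, one piece at a time, and lay the parts out for fitting: the bolt standing on its head in the steel dish, the glass diffuser set down gently in the middle of the cork pad, the wooden block centred lengthwise on the black mat, and last the blue electrical box centred lengthwise on the white plate. Never let the glass tip, and leave the small jar and the red tape roll where they are.

Things in the scene. Friction and masses are not known exactly. Their poses are not given: they have to be found in the camera images.
- bolt: Stainless hex bolt standing head down on top of the stack: head 24 to 28 mm across and 10 mm high, above it a round shank 16 mm in diameter and 50 mm long; 60 mm tall in all, 0.12 kg. Origin: centre of its underside; z up.
- diffuser: Opal white glass light diffuser, a solid-looking round drum 56 mm in diameter and 30 mm tall, straight sides up to 26 mm, flat top; 0.15 kg. Second from the top, standing on the wooden block. Origin: centre of its underside; z up.
- block: Pale wooden spacer block 88 x 56 x 28 mm (x, y, z), 0.09 kg. Third from the top, lying on the blue box; its edges show all round or at its ends from above. Origin: centre of its underside; z up. x along its length.
- ebox: Blue plastic electrical box, closed, 110 x 64 x 45 mm (x, y, z), about 0.3 kg. Bottom of the stack, on the bench. Origin: centre of its underside; z up. x along its length.
- dish: Fixed round steel dish, 64 mm outside and 56 mm inside diameter, rim 10 mm high, inner floor 3 mm above the bench. Origin: centre of its underside; z up.
- cork: Fixed round brown cork pad, 80 mm in diameter, 6 mm thick. Origin: centre of its underside; z up.
- mat: Fixed black rubber mat 110 x 76 x 5 mm (x, y, z), top 5 mm above the bench. Origin: centre of its underside; z up. x along its length.
- plate: Fixed white enamelled plate 124 x 84 x 5 mm (x, y, z), top 5 mm above the bench. Origin: centre of its underside; z up. x along its length.
- jar: Bystander: small brown jar of screws with a yellow cap, 44 mm in diameter, 54 mm tall, standing loose among the things. Origin: centre of its underside; z up.
- tape: Bystander: red roll of tape lying flat, 50 mm in diameter with a 30 mm hole, 19 mm high, loose among the things. Origin: centre of its underside; z up.
Not all that is in view belongs to the job. Of the things shaped like the bolt, the stainless one is meant. What is meant by the mat is not purple, and is the larger of those in its own colour.

How it is judged:
On the way, in this order (a step that is already met when the one before it is completed fails the run):
1. the bolt stands upright in the dish, released (horizontal distance between bolt and dish below 0.015 m and z of bolt in the frame of dish between 0 and 0.006 m and angle between bolt's own z axis and vertical below 0.12 rad and contact force between bolt and the fingers below 0.05 N and linear speed of bolt below 0.03 m/s), for 0.2 s.
2. then the glass diffuser stands on the cork, released (horizontal distance between diffuser and cork below 0.015 m and z of diffuser in the frame of cork between 0.003 and 0.009 m and angle between diffuser's own z axis and vertical below 0.12 rad and contact force between diffuser and the fingers below 0.05 N and linear speed of diffuser below 0.03 m/s), for 0.2 s.
3. then the wooden block lies on the black mat, released (horizontal distance between block and mat below 0.015 m and z of block in the frame of mat between 0.002 and 0.008 m and angle between block's own z axis and vertical below 0.12 rad and angle between the x axis of block and the x axis of mat, either way round below 0.2 rad and contact force between block and the fingers below 0.05 N and linear speed of block below 0.03 m/s), for 0.2 s.
4. then the blue box lies on the white plate, released (horizontal distance between ebox and plate below 0.015 m and z of ebox in the frame of plate between 0.002 and 0.008 m and angle between ebox's own z axis and vertical below 0.12 rad and angle between the x axis of ebox and the x axis of plate, either way round below 0.2 rad and contact force between ebox and the fingers below 0.05 N and linear speed of ebox below 0.03 m/s), for 0.2 s.
At the end, for the whole second after the job is handed in: Bolt in dish, diffuser on cork, block on black mat, blue box on white plate: each released, at rest (under 0.03 m/s), upright within 0.12 rad, within 15 mm of its place's centre and 3 mm of resting height; block and box lengthwise within 0.2 rad, either way round (all of step 1 and all of step 2 and all of step 3 and all of step 4); the robot touches nothing.
It fails at once if the glass diffuser tips by more than 0.5 rad (angle between diffuser's own z axis and vertical above 0.5 rad).
It fails at once if the glass comes down on the cork faster than 0.5 m/s (horizontal distance between diffuser and cork below 0.05 m and z of diffuser in the frame of cork below 0.014 m and linear speed of diffuser above 0.5 m/s).
It fails at once if the jar is shifted by more than 30 mm (distance of jar from where it was at the start of the episode above 0.03 m).
It fails at once if the tape roll is shifted by more than 30 mm (distance of tape from where it was at the start of the episode above 0.03 m).
It also fails if it takes over 120 s, if anything falls off the work surface, if the arm or the gripper's body presses on something with over 40 N, if the wrist force passes 120 N, or if a joint passes its speed limit or range.

## Working session

There is one attempt and no reset: what is moved stays moved. The work goes in short steps, Python scripts to look and compute and a tool call to move; the robot and the scene stay as the last step left them, time stands still between calls to the robot, and variables do not carry over. Pictures are saved under pics/ and viewed, at most 14 in all, crops included, and the job is handed in when it is done.

Besides the shell and the picture viewer there is one more tool, called after "Call:" as name(argument=value, ...) on one line, values as JSON. jog_arm: Moves the arm, as the interface text tells. Its arguments: {"type":"object","properties":{"rows":{"type":"string"},"force":{"type":"number"}},"required":["rows"]}

```bash
ls; mkdir -p pics; python3 - <<'E'
from station import robot, optics
import cv2,numpy as np
s=robot.sense(); print({k:np.round(v,3).tolist() for k,v in s.items()})
for n in ("top","side"):
    cv2.imwrite(f"pics/{n}0.png",cv2.resize(optics.grab_frame(n)[:,:,::-1],None,fx=1.5,fy=1.5,interpolation=cv2.INTER_CUBIC))
    m=optics.camera_model(n); print(n,m["fx"],m["cx"],m["cy"],np.round(-np.array(m["R"]).T@m["t"],3),np.round(m["R"],2).tolist())
E
```

```text
pics
{'time_s': 0.0, 'joint_pos': [-1.374, 0.399, 0.045, 1.538, -0.019, 1.207, -0.051], 'qvel': [0.001, 0.0, 0.002, -0.0, 0.001, 0.001, -0.001], 'joint_torque': [0.0, -47.513, 1.365, -25.422, 0.012, 0.01, 0.0], 'position': [0.189, 0.621, 0.202], 'orientation': [-0.463, -3.107, 0.003], 'contact_force': [0.326, -0.182, -0.279], 'wrist_torque': [-0.006, -0.001, 0.016], 'grip_force': 0.0, 'width': 1.002}
top 439.2901568662064 256.788236707196 190.48282275104845 [0.336 0.068 1.314] [[0.02, -1.0, 0.03], [-0.99, -0.02, -0.12], [0.12, -0.02, -0.99]]
side 400.03179094982335 259.56246574189646 191.318198820746 [-0.064  0.627  0.626] [[-0.71, -0.7, 0.02], [-0.41, 0.39, -0.83], [0.57, -0.6, -0.56]]
```

View pics/top0.png

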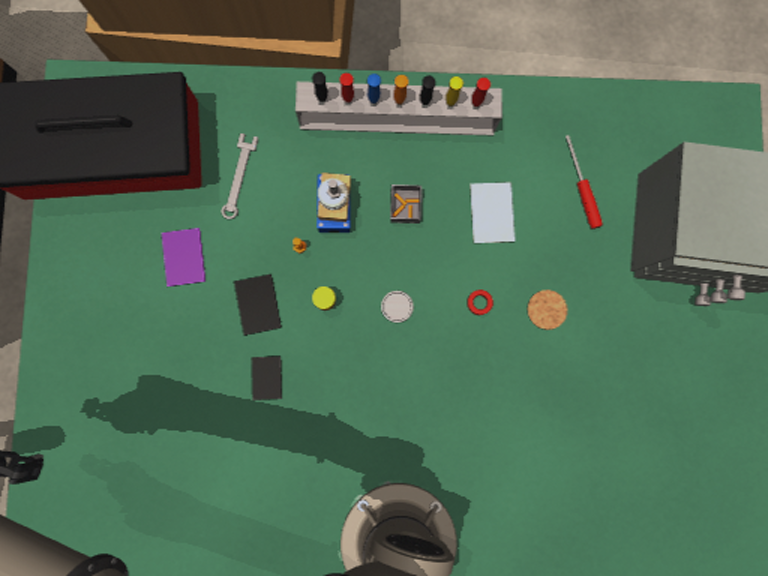

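View pics/side0.png

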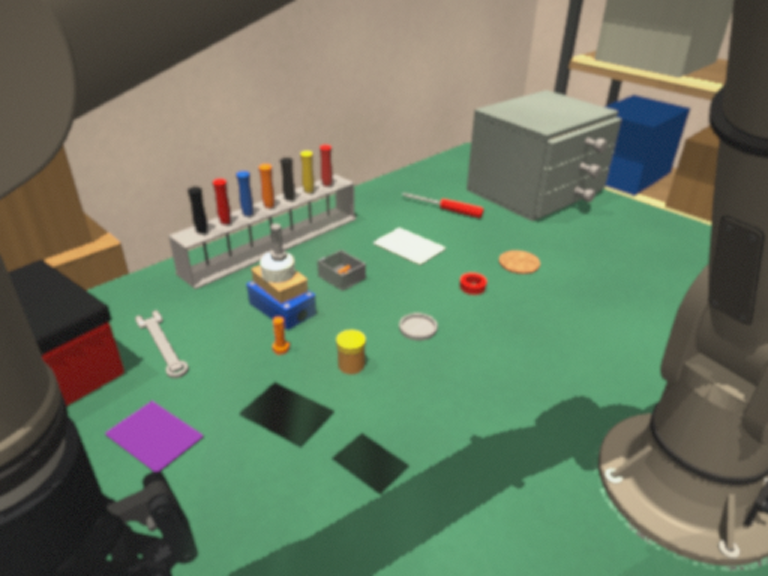

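The top picture shows the stack at (333,195), the larger black mat at (258,304), the dish at (397,306), the cork at (547,309), the plate at (492,212), the jar at (323,298) and the tape at (480,302).

There are two kinds of look-alike:
- **Bolts:** the grey stainless one on the stack at (333,187) against an orange one at (300,245). The stainless one is meant.
- **Mats:** purple (183,257), large black (258,304) and small black (267,377). The large black one is meant.

Next I measure positions and make one confirming crop.

```bash
cat > h.py <<'E'
from station import robot, optics
import cv2,numpy as np
from scipy.spatial.transform import Rotation as Ro
def unproj(n,uv,z):
    m=optics.camera_model(n);R=np.array(m["R"]);c=-R.T@np.array(m["t"])
    uv=np.atleast_2d(uv).astype(float)
    x=(uv[:,0]-m["cx"])/m["fx"];y=(uv[:,1]-m["cy"])/m["fy"]
    if n=="wrist":
        th=np.hypot(x,y);k=np.where(th>1e-9,np.sin(th)/np.maximum(th,1e-9),1)
        d=np.c_[x*k,y*k,np.cos(th)]
    else: d=np.c_[x,y,np.ones(len(x))]
    d=d@R
    return (c+d*((z-c[2])/d[:,2])[:,None])[:,:2]
def outline(n,mask,z):
    "mask -> world rectangle: centre, sizes, long axis angle; and enclosing circle"
    cs,_=cv2.findContours(mask.astype(np.uint8),cv2.RETR_EXTERNAL,cv2.CHAIN_APPROX_NONE)
    c=max(cs,key=cv2.contourArea)[:,0]
    w=unproj(n,c,z).astype(np.float32)
    (cx,cy),(a,b),t=cv2.minAreaRect(w*1000)
    if a<b:a,b,t=b,a,t+90
    return np.round([cx,cy,a,b,t],1)
def go(target,yaw=None):
    "shift in tool axes (mm and fraction) from the measured pose"
    s=robot.sense();R=Ro.from_rotvec(s["orientation"]).as_matrix()
    d=R.T@(np.array(target)-s["position"])
    y=R[:,1]; a=np.degrees(np.arctan2(y[1],y[0]))
    return np.round(d/0.2,4), "closing axis deg",round(a,2)
E
python3 - <<'E'
from h import *
img={n:optics.grab_frame(n) for n in("top","side")}
H=dict(bolt=.163,diffuser=.103,block=.073,ebox=.045,dish=.010,cork=.006,mat=.005,plate=.005,jar=.054,tape=.019)
for k,z in H.items():
    for r in optics.masks_of("top",k)[:3]:
        print(k,round(r["p"],2),np.round(r["box"]),outline("top",r["pixels"],z))
a=cv2.resize(img["top"][105:275,150:300,::-1],(480,544),interpolation=cv2.INTER_CUBIC)
cv2.imwrite("pics/crop1.png",a)
print(go([0,0,0]))
E
```

```text
bolt 0.59 [211. 117. 232. 156.] [583.5 138.6  55.9  32.6  91.6]
bolt 0.49 [195. 160. 204. 172.] [541.4 198.1  21.6  18.5   2.1]
diffuser 0.74 [212. 121. 236. 144.] [648.1 145.3  51.9  50.7   1.7]
block 0.87 [211. 115. 235. 151.] [651.3 142.4  95.4  59.7 175.8]
ebox 0.74 [210. 118. 231. 157.] [605.9 145.7  61.6  29.9  91.6]
dish 0.89 [252. 191. 276. 217.] [450.1  16.1  59.8  59.7   1.4]
dish 0.27 [207. 192. 224. 210.] [463.  160.9  44.9  38.6   1.8]
cork 0.72 [354. 191. 377. 220.] [ 451.8 -284.9   79.1   78.4   91.3]
mat 0.95 [154. 183. 188. 224.] [448.  293.7 112.2  76.9  12.3]
mat 0.9 [165. 234. 187. 268.] [305.1 269.2  85.9  57.9   5.7]
mat 0.78 [110. 151. 136. 190.] [539.4 444.9 108.7  76.1  10.1]
plate 0.71 [312. 121. 340. 162.] [ 646.7 -174.6  125.    84.8    3.9]
jar 0.72 [204. 192. 226. 210.] [458.7 156.4  46.   43.3  91.4]
tape 0.58 [313. 193. 328. 209.] [ 462.2 -146.9   48.    47.7   91.4]
(array([ 1.0000e-04, -3.2505e+00,  1.0143e+00]), 'closing axis deg', np.float64(73.06))
```

View pics/crop1.png

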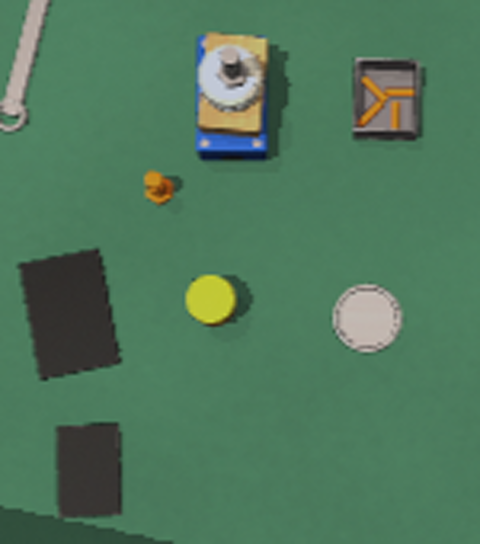

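The crop confirms the choice: the grey stainless bolt stands on the white drum and the orange one is the decoy. The larger black mat is the upper one at crop (70,315). Now I move over the stack for a wrist view.

Call:
jog_arm(rows="0 0 -0.2 -0.05 0; 0 0 -0.4 -0.1 0; 0 0 -0.6 -0.15 0; 0 0 -0.65 -0.2 0; 0 0 -0.65 -0.2 0")

```text
time_s: 1.12
position: [0.1901, 0.6239, 0.3383]
orientation: [-0.031, 3.139, 0.014]
contact_force: [-0.5, 0.4, 0.0]
width: 1.0
grip_force: 0.0
```

```bash
python3 -c "
from h import *
print(robot.sense()['position'],go([.56,.143,.36]))"
```

```text
[0.19012305 0.62391753 0.33827069] (array([-1.8012, -2.44  , -0.1268]), 'closing axis deg', np.float64(91.15))
```

Call:
jog_arm(rows="-0.12 -0.16 0 0 0; -0.24 -0.32 0 0 0; -0.36 -0.48 0 0 0; -0.48 -0.64 0 0 0; -0.6 -0.8 0 0 0")

```text
time_s: 1.53
position: [0.3129, 0.4617, 0.3313]
orientation: [0.027, -3.14, 0.003]
contact_force: [1.3, 1.0, 0.0]
width: 1.0
grip_force: 0.0
```

Call:
jog_arm(rows="-0.12 -0.16 0 0 0; -0.24 -0.32 0 0 0; -0.36 -0.48 0 0 0; -0.48 -0.64 0 0 0; -0.6 -0.8 0 0 0")

```text
time_s: 1.95
position: [0.4355, 0.304, 0.3315]
orientation: [0.027, -3.14, 0.002]
contact_force: [0.9, 0.2, -0.5]
width: 1.002
grip_force: 0.0
```

Call:
jog_arm(rows="-0.12 -0.16 0 0 0; -0.24 -0.32 0 0 0; -0.36 -0.48 0 0 0; -0.48 -0.64 0 0 0; -0.6 -0.8 0 0 0")

```text
time_s: 2.37
position: [0.5583, 0.1466, 0.3314]
orientation: [0.027, -3.139, 0.001]
contact_force: [0.7, 0.3, 0.8]
width: 1.001
grip_force: 0.0
```

Call:
jog_arm(rows="0 -0.1 0 0 0; 0 -0.1 0 0 0; 0 -0.1 0 0 0")

```text
time_s: 2.62
position: [0.5582, 0.1267, 0.3315]
orientation: [0.021, -3.139, 0.001]
contact_force: [0.1, 0.9, 0.3]
width: 0.999
grip_force: 0.0
```

```bash
python3 - <<'E'
from h import *
im=optics.grab_frame("wrist");cv2.imwrite("pics/w1.png",cv2.resize(im[:,:,::-1],(768,576),interpolation=cv2.INTER_CUBIC))
m=optics.camera_model("wrist");print(robot.sense()["position"],-np.array(m["R"]).T@m["t"],m["fx"],np.round(m["R"],2).tolist(),go([.643,.143,.36]))
H=dict(bolt=.163,diffuser=.103,block=.073,ebox=.045,dish=.010,plate=.005)
for k,z in H.items():
    for r in optics.masks_of("wrist",k)[:2]:
        print(k,round(r["p"],2),np.round(r["box"]),outline("wrist",r["pixels"],z))
E
```

```text
[0.55785904 0.12886888 0.33165038] [0.48547688 0.12659524 0.50302602] 297.3186396354542 [[-0.02, 1.0, 0.0], [0.96, 0.02, 0.28], [0.28, 0.01, -0.96]] (array([-0.4265,  0.0633, -0.1427]), 'closing axis deg', np.float64(90.99))
bolt 0.83 [256. 218. 276. 245.] [643.8 140.1  41.8  22.5   1. ]
bolt 0.47 [302. 145. 317. 165.] [544.1 189.2  23.2  15.7  56.5]
diffuser 0.59 [250. 201. 290. 237.] [651.2 147.   60.   52.8   0.7]
block 0.84 [247. 186. 286. 242.] [629.6 146.5  56.9  43.5  91.2]
ebox 0.81 [245. 170. 288. 238.] [607.9 146.   63.6  33.   94.6]
ebox 0.58 [ 78. 164. 125. 223.] [ 639.2 -149.3  114.1   80.7    3. ]
dish 0.82 [174.  64. 207. 103.] [455.2  14.9  62.8  62.  178.7]
plate 0.71 [ 77. 164. 125. 223.] [ 654.  -174.7  122.7   88.8    2.9]
```

View pics/w1.png

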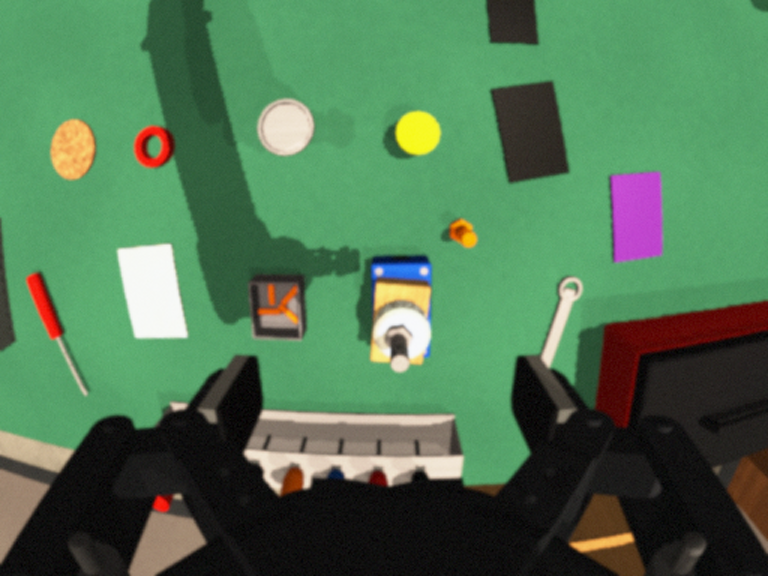

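The wrist view shows the bolt's shank top at (400,362), the diffuser at (403,332), the block's near edge at y≈282 and the box's near end at (400,262). The rack lies beyond the stack.

```bash
python3 - <<'E'
from h import *
print("bolt top wrist",unproj("wrist",[[400/1.5,363/1.5],[398/1.5,335/1.5]],.163)[0], "head base",unproj("wrist",[[400/1.5,336/1.5]],.110))
print("bolt top top",unproj("top",[[150+228/3.2,105+50/3.2]],.163))
print("block near corners", unproj("wrist",np.array([[376,280],[431,283]])/1.5,.073),"far",unproj("wrist",np.array([[372,360],[423,364]])/1.5,.073))
print("ebox near corners",unproj("wrist",np.array([[371,257],[430,257]])/1.5,.045))
print("ebox near top cam",unproj("top",np.array([[150+198/3.2,105+140/3.2],[150+267/3.2,105+138/3.2]]),.045))
print("mat wrist",unproj("wrist",np.array([[491,90],[554,82],[568,172],[510,182]])/1.5,.005).mean(0),"cork",unproj("wrist",np.array([[73,149]])/1.5,.006))
E
```

```text
bolt top wrist [0.65870053 0.14263355] head base [[0.6564591  0.14409262]]
bolt top top [[0.65829405 0.14157638]]
block near corners [[0.61167814 0.11966825]
 [0.61372932 0.17534394]] far [[0.70137229 0.1164543 ]
 [0.70533016 0.17163723]]
ebox near corners [[0.59463683 0.11353157]
 [0.59331586 0.17604603]]
ebox near top cam [[0.60587793 0.1738632 ]
 [0.60949106 0.11073032]]
mat wrist [0.45138338 0.29272349] cork [[ 0.45937368 -0.28454199]]
```

Call:
jog_arm(rows="-0.17 0.03 0 0 0; -0.34 0.06 0 0 0; -0.504 0.075 0.2 0 0; -0.504 0.075 0.4 0 0.2; -0.504 0.075 0.4 0 0.4", force=40)

```text
time_s: 3.38
position: [0.6563, 0.1457, 0.2447]
orientation: [0.03, -3.13, 0.006]
contact_force: [-1.4, 0.6, -1.3]
width: 0.75
grip_force: 0.0
```

```bash
python3 - <<'E'
from h import *
im=optics.grab_frame("wrist");cv2.imwrite("pics/w2.png",cv2.resize(im[:,:,::-1],(768,576),interpolation=cv2.INTER_CUBIC))
print(robot.sense()["position"],robot.sense()["width"],go([.6585,.142,.124]))
print("top xy",outline("wrist",optics.masks_of("wrist","diffuser")[0]["pixels"],.103))
for r in optics.masks_of("wrist","bolt")[:2]:print(r["box"])
E
```

```text
[0.65598708 0.1457539  0.2464887 ] 0.6638722686937039 (array([-0.019 , -0.0173,  0.6123]), 'closing axis deg', np.float64(91.1))
top xy [657.8 142.7  57.7  55.3 170. ]
[297.5, 87.6, 319.4, 107.0]
[237.7, 163.7, 266.6, 195.1]
```

View pics/w2.png

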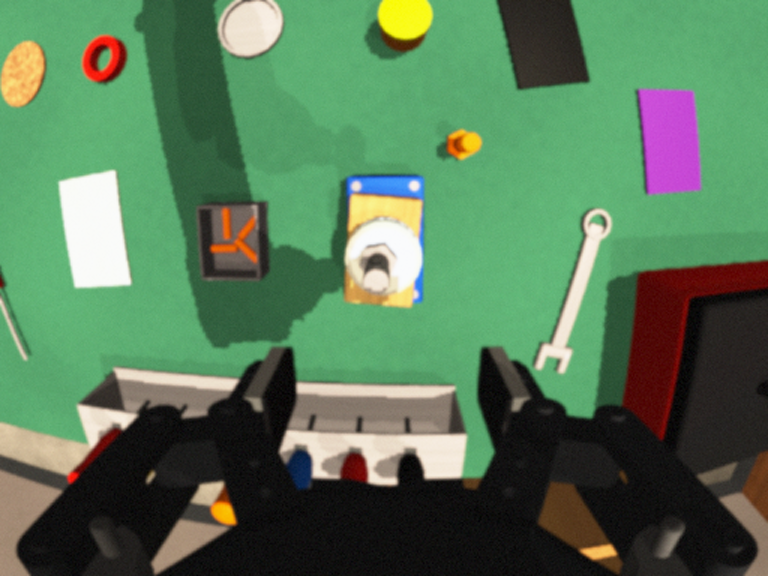

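The bolt's shank top is at (376,284), the diffuser is centred at (384,256), the block's corners are at (348,193) and (424,198), and the box's near edge is at y≈176.

```bash
python3 - <<'E'
from h import *
f=lambda p,z:print(np.round(unproj("wrist",np.array(p)/1.5,z),4).tolist())
f([[376,285]],.163);f([[377,256]],.108)
f([[350,193],[424,198],[413,306],[346,301]],.073)
f([[347,175],[424,177],[422,302]],.045)
E
```

```text
[[0.6656, 0.1387]]
[[0.6603, 0.1381]]
[[0.6177, 0.1155], [0.6206, 0.1739], [0.7108, 0.1682], [0.7075, 0.1121]]
[[0.6048, 0.1106], [0.6053, 0.1758], [0.7168, 0.1782]]
```

Call:
jog_arm(rows="-0.025 -0.025 0.15 0 0.4; -0.025 -0.025 0.3 0 0.4; -0.025 -0.025 0.45 0 0.4; -0.025 -0.025 0.612 0 0.4; -0.025 -0.025 0.612 0 0.4")

```text
time_s: 3.95
position: [0.6608, 0.1406, 0.1274]
orientation: [0.03, -3.134, 0.001]
contact_force: [-1.3, -0.3, -2.6]
width: 0.599
grip_force: 0.0
```

```bash
python3 - <<'E'
from h import *
im=optics.grab_frame("wrist");cv2.imwrite("pics/w3.png",im[150:384,130:400,::-1].repeat(2,0).repeat(2,1))
print(robot.sense()["position"],robot.sense()["width"],go([.660,.1405,.124]))
E
```

```text
[0.66279557 0.14087461 0.13055658] 0.6035137584339749 (array([ 0.0139, -0.0016,  0.0328]), 'closing axis deg', np.float64(91.09))
```

View pics/w3.png

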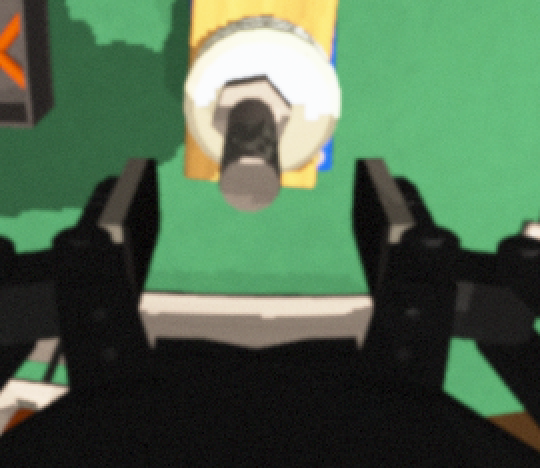

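The bolt's shank top is at crop (249,183), roughly between the pads.

```bash
python3 - <<'E'
from h import *
f=lambda p,z:print(np.round(unproj("wrist",np.array(p)/2+[130,150],z),4).tolist())
f([[249,184]],.163);f([[253,103]],.108);f([[263,100]],.103)
print(robot.sense()["position"])
E
```

```text
[[0.6608, 0.1383]]
[[0.6573, 0.1391]]
[[0.6579, 0.1427]]
[0.66279557 0.14087461 0.13055658]
```

Call:
jog_arm(rows="0.008 -0.008 0.02 0 0.5; 0.008 -0.008 0.02 0 0.9; 0.008 -0.008 0.02 0 1; 0.008 -0.008 0.02 0 1; 0.008 -0.008 0.02 0 1")

```text
time_s: 4.42
position: [0.6645, 0.1392, 0.1296]
orientation: [-0.029, 3.137, 0.002]
contact_force: [-0.6, -0.7, 7.7]
width: 0.151
grip_force: 39.0
```

Call:
jog_arm(rows="0 0 0 0 1; 0 0 0 0 1; 0 0 0 0 1; 0 0 -0.05 0 1; 0 0 -0.1 0 1")

```text
time_s: 4.83
position: [0.6623, 0.1389, 0.1471]
orientation: [0.029, -3.141, 0.0]
contact_force: [0.1, -0.1, -0.9]
width: 0.151
grip_force: 39.0
```

```bash
python3 - <<'E'
from h import *
im=optics.grab_frame("wrist");cv2.imwrite("pics/w4.png",im[150:384,130:400,::-1].repeat(2,0).repeat(2,1))
print(robot.sense()["position"],robot.sense()["width"],go([.452,.016,.1]))
E
```

```text
[0.66409277 0.13905978 0.14988298] 0.1477477627922175 (array([ 1.0726, -0.5959,  0.2447]), 'closing axis deg', np.float64(91.06))
```

View pics/w4.png

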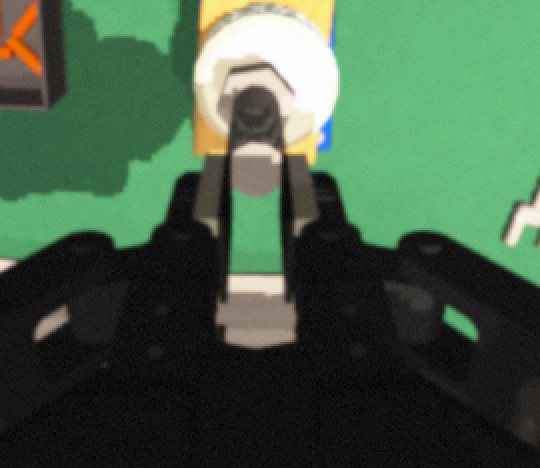

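The bolt is between the pads. I raise it and check it in the side view.

Call:
jog_arm(rows="0 0 -0.1 0 1; 0 0 -0.2 0 1; 0 0 -0.3 0 1; 0 0 -0.4 0 1; 0 0 -0.4 0 1")

```text
time_s: 5.3
position: [0.6655, 0.139, 0.2319]
orientation: [-0.029, 3.133, 0.003]
contact_force: [1.4, -0.1, 0.5]
width: 0.147
grip_force: 39.1
```

```bash
python3 - <<'E'
from h import *
im=optics.grab_frame("side");w=optics.grab_frame("wrist")
a=np.hstack([cv2.resize(im[100:230,120:270],(450,390)),cv2.resize(w[150:345,170:350],(360,390))])
cv2.imwrite("pics/s5.png",cv2.resize(a,None,fx=.98,fy=.98)[:,:,::-1])
s=robot.sense();print(s["position"],s["width"],go([.452,.016,.1]))
for z in(.225,.23):print(unproj("wrist",np.array([[257/2+130,165/2+150]]),z))
E
```

```text
[0.66308943 0.138819   0.2273353 ] 0.1465890384293522 (array([ 1.0677, -0.595 ,  0.6344]), 'closing axis deg', np.float64(91.05))
[[0.67175938 0.13864754]]
[[0.66940268 0.1385837 ]]
```

View pics/s5.png

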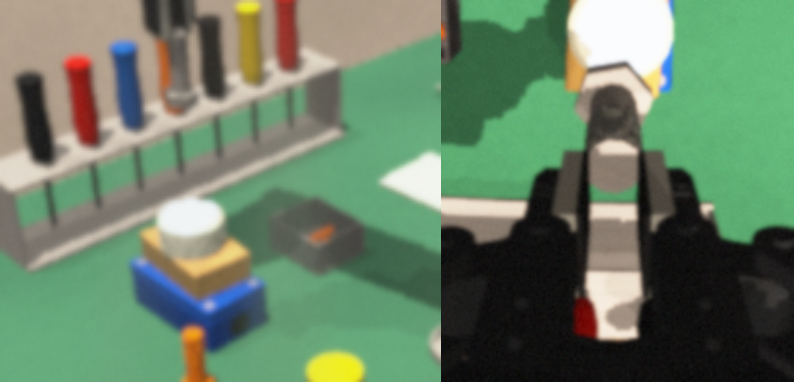

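```bash
python3 - <<'E'
from h import *
s=robot.sense();p=s["position"];print(p)
for z in(.035,.037):print((unproj("wrist",[[257.8,239.3]],p[2]+z)-p[:2]))
print(go([.452,.016,p[2]]))
E
```

```text
[0.66308943 0.138819   0.2273353 ]
[[-0.00507576 -0.00093092]]
[[-0.00607505 -0.0009523 ]]
(array([ 1.0665, -0.5947, -0.0023]), 'closing axis deg', np.float64(91.05))
```

Call:
jog_arm(rows="0.15 -0.09 0 0 1; 0.3 -0.17 0 0 1; 0.45 -0.26 0 0 1; 0.6 -0.35 0 0 1; 0.7 -0.4 0 0 1")

```text
time_s: 5.82
position: [0.5201, 0.0534, 0.2246]
orientation: [0.025, -3.137, 0.002]
contact_force: [0.3, -0.5, 0.0]
width: 0.151
grip_force: 39.1
```

Call:
jog_arm(rows="0.12 -0.07 0.05 0 1; 0.24 -0.13 0.15 0 1; 0.34 -0.193 0.3 0 1; 0.34 -0.193 0.5 0 1; 0.34 -0.193 0.5 0 1")

```text
time_s: 6.23
position: [0.4486, 0.0151, 0.1199]
orientation: [0.027, -3.126, 0.004]
contact_force: [-1.5, -0.2, -2.3]
width: 0.148
grip_force: 39.3
```

```bash
python3 - <<'E'
from h import *
w=optics.grab_frame("wrist")
a=cv2.resize(w[110:345,130:380],(750,705))[:590]
cv2.imwrite("pics/w6.png",a[:,:,::-1])
s=robot.sense();print(s["position"],s["width"],go([.457,.0165,.029]))
for r in optics.masks_of("wrist","dish")[:2]: print(r["p"],r["box"],outline("wrist",r["pixels"],.010))
E
```

```text
[0.45211978 0.01579188 0.12302397] 0.14284134544779195 (array([-0.0291,  0.0039,  0.4698]), 'closing axis deg', np.float64(91.01))
0.71 [224.9, 149.2, 286.9, 208.1] [458.5  12.5  64.1  55.2  97.1]
```

View pics/w6.png

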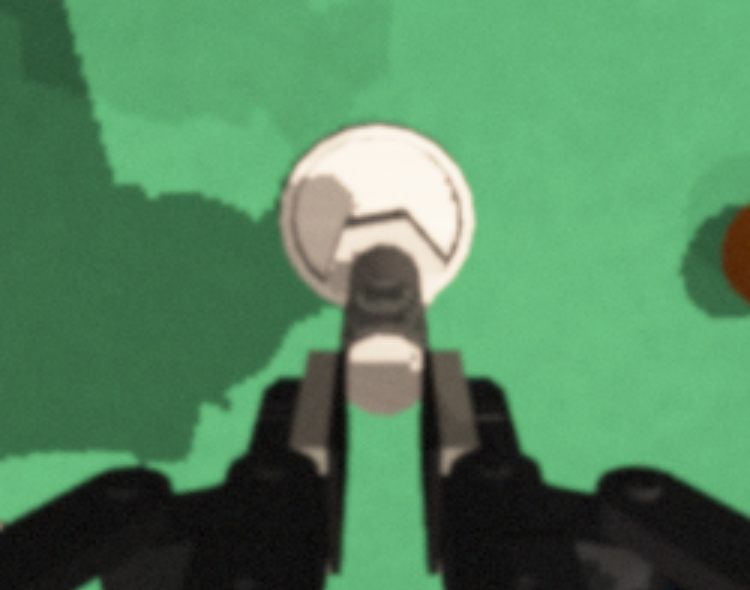

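```bash
python3 - <<'E'
from h import *
p=robot.sense()["position"]
print(p,unproj("wrist",[[377/3+130,214/3+110]],.01)-p[:2],unproj("wrist",[[384/3+130,388/3+110]],p[2]+.036)-p[:2])
E
```

```text
[0.45557813 0.01643217 0.12554648] [[ 0.00519987 -0.00281024]] [[-0.00533013 -0.00078225]]
```

Call:
jog_arm(rows="-0.018 -0.008 0.1 0 1; -0.018 -0.008 0.2 0 1; -0.018 -0.008 0.3 0 1; -0.018 -0.008 0.4 0 1; -0.018 -0.008 0.4 0 1")

```text
time_s: 6.75
position: [0.4603, 0.0156, 0.0454]
orientation: [0.031, -3.139, 0.001]
contact_force: [0.5, 0.3, -1.1]
width: 0.148
grip_force: 39.3
```

```bash
python3 - <<'E'
from h import *
optics.grab_frame("side");optics.grab_frame("side");optics.grab_frame("side")
w=optics.grab_frame("wrist");sd=optics.grab_frame("side")
a=np.hstack([cv2.resize(w[130:290,180:340],(400,400)),cv2.resize(sd[150:270,220:340],(400,400))])
cv2.imwrite("pics/w7.png",a[:,:,::-1])
s=robot.sense();print(s["position"],s["contact_force"],go([.459,.0155,.029]))
E
```

```text
[0.46263281 0.01536102 0.0483612 ] [-0.19922649 -0.05292623 -1.64089468] (array([0.0185, 0.001 , 0.0967]), 'closing axis deg', np.float64(91.08))
```

View pics/w7.png

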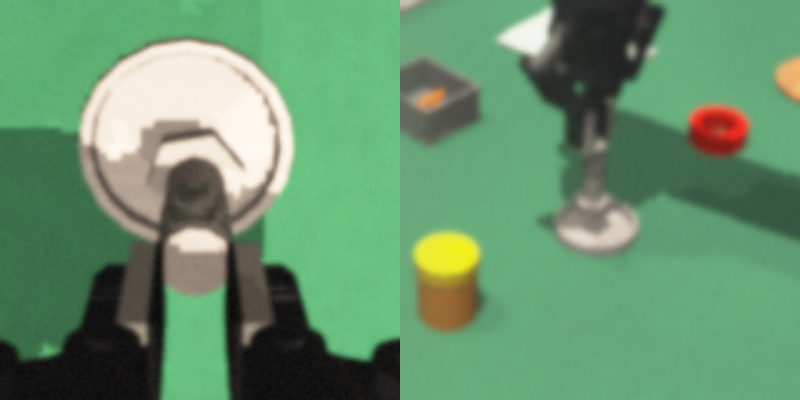

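```bash
python3 - <<'E'
from h import *
p=robot.sense()["position"]
print(p,unproj("wrist",[[187/2.5+180,139/2.5+130]],.01)-p[:2],unproj("wrist",[[196/2.5+180,267/2.5+130]],p[2]+.036)-p[:2],unproj("wrist",[[200/2.5+180,155/2.5+130]],p[2]-.015)-p[:2])
E
```

```text
[0.46263281 0.01536102 0.0483612 ] [[-0.01210182 -0.00314841]] [[-0.0070761  -0.00069275]] [[-0.01463414  0.00040382]]
```

Call:
jog_arm(rows="0.012 -0.012 0.04 0 1; 0.012 -0.012 0.07 0 1; 0.012 -0.012 0.085 0 1; 0.012 -0.012 0.085 0 1; 0.012 -0.012 0.085 0 1")

```text
time_s: 7.42
position: [0.4583, 0.0124, 0.0297]
orientation: [0.028, -3.141, -0.001]
contact_force: [-1.9, 0.1, 4.4]
width: 0.148
grip_force: 39.9
```

Call:
jog_arm(rows="0 0 0.004 0 1; 0 0 0.008 0 1; 0 0 0.012 0 1; 0 0 0.012 0 1; 0 0 0.012 0 1")

```text
time_s: 7.83
position: [0.4606, 0.0125, 0.0296]
orientation: [-0.028, 3.138, 0.002]
contact_force: [-3.6, -0.9, 21.9]
width: 0.147
grip_force: 42.1
```

Contact with the floor. I ease off and open.

Call:
jog_arm(rows="0 0 -0.008 0 1; 0 0 -0.008 0 0.7; 0 0 -0.008 0 0.5; 0 0 -0.008 0 0.4; 0 0 -0.008 0 0.4")

```text
time_s: 8.25
position: [0.4578, 0.0125, 0.0283]
orientation: [0.029, -3.141, 0.0]
contact_force: [-0.6, 0.7, -1.1]
width: 0.597
grip_force: 0.0
```

Call:
jog_arm(rows="0 0 -0.15 0 0.4; 0 0 -0.3 0 0.3; 0 0 -0.45 0 0.2; 0 0 -0.6 0 0; 0 0 -0.6 0 0")

```text
time_s: 8.67
position: [0.4624, 0.0128, 0.1537]
orientation: [-0.029, 3.131, 0.004]
contact_force: [0.9, 0.4, 1.2]
width: 1.0
grip_force: 0.0
```

```bash
python3 - <<'E'
from h import *
optics.grab_frame("side");optics.grab_frame("side")
w=optics.grab_frame("wrist");sd=optics.grab_frame("side")
a=np.hstack([cv2.resize(w[70:230,180:340],(400,400)),cv2.resize(sd[150:270,220:340],(400,400))])
cv2.imwrite("pics/w8.png",a[:,:,::-1])
s=robot.sense();print(s["position"],s["contact_force"],go([.655,.143,.2]))
E
```

```text
[0.45708825 0.01246187 0.14757325] [ 0.89498487  0.28619057 -0.43983316] (array([-1.001 ,  0.6341, -0.2645]), 'closing axis deg', np.float64(91.07))
```

View pics/w8.png

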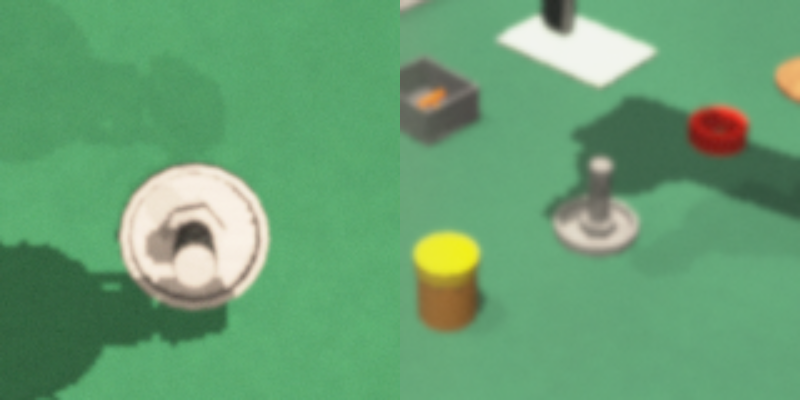

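The bolt stands in the dish, near its centre, upright. Next the diffuser.

Call:
jog_arm(rows="-0.15 0.1 -0.1 0 0; -0.3 0.2 -0.2 0 0; -0.45 0.3 -0.3 0 0; -0.6 0.4 -0.3 0 0; -0.7 0.45 -0.3 0 0")

```text
time_s: 9.28
position: [0.5986, 0.1088, 0.2077]
orientation: [-0.035, 3.141, 0.002]
contact_force: [-0.4, 0.4, -0.2]
width: 1.001
grip_force: 0.0
```

Call:
jog_arm(rows="-0.1 0.06 0 0 0; -0.2 0.12 0 0 0; -0.3 0.18 0 0 0; -0.3 0.18 0 0 0; -0.3 0.18 0 0 0")

```text
time_s: 9.7
position: [0.655, 0.1426, 0.2056]
orientation: [0.031, -3.137, 0.003]
contact_force: [0.3, -1.0, 0.0]
width: 0.999
grip_force: 0.0
```

```bash
cat >> h.py <<'E'
def look(n,k,z,wait=3):
    for _ in range(wait): optics.grab_frame(n)
    for r in optics.masks_of(n,k)[:2]: print(n,k,round(r["p"],2),np.round(r["box"]),outline(n,r["pixels"],z))
E
python3 - <<'E'
from h import *
look("top","diffuser",.103,1)
look("wrist","diffuser",.103);look("wrist","block",.073,0);look("wrist","ebox",.045,0)
print(robot.sense()["position"],go([.655,.143,.069]))
E
```

```text
wrist diffuser 0.82 [232. 148. 291. 208.] [656.  141.8  59.   54.5   1. ]
wrist block 0.7 [140.   0. 184.  29.] [485.1  34.4  55.5  36.4  83.1]
wrist block 0.57 [228. 131. 287. 214.] [629.7 143.4  56.3  35.4  88.7]
wrist ebox 0.95 [230. 119. 289. 214.] [617.8 142.3  64.7  38.9  90.8]
[0.65543219 0.14171014 0.20901133] (array([0.0022, 0.0062, 0.7001]), 'closing axis deg', np.float64(91.03))
```

Call:
jog_arm(rows="-0.008 0 0.15 0 0; -0.008 0 0.3 0 0; -0.008 0 0.45 0 0; -0.008 0 0.6 0 0; -0.008 0 0.6 0 0", force=30)

```text
time_s: 10.52
position: [0.6521, 0.1415, 0.0824]
orientation: [0.029, -3.13, 0.004]
contact_force: [-1.9, 0.5, -0.2]
width: 1.001
grip_force: 0.0
```

Call:
jog_arm(rows="0 0 0 0 0; 0 0 0 0 0; 0 0 0 0 0; 0 0 0 0 0; 0 0 0 0 0")

```text
time_s: 10.93
position: [0.6585, 0.1424, 0.0906]
orientation: [-0.029, 3.138, 0.002]
contact_force: [-0.6, 0.3, -0.3]
width: 1.002
grip_force: 0.0
```

```bash
python3 - <<'E'
from h import *
look("wrist","diffuser",.103);look("wrist","block",.073,0)
print(robot.sense()["position"],go([.657,.142,.069]))
E
```

```text
wrist diffuser 0.56 [213. 172. 308. 264.] [652.4 141.8  59.8  52.5   1. ]
wrist block 0.98 [215. 137. 303. 270.] [629.2 142.2  57.   39.7  88.9]
wrist block 0.41 [  0. 119.  28. 223.] [635.9 -68.3  98.5  40.3 164.6]
[0.65745487 0.14222058 0.08897826] (array([ 0.0023, -0.0011,  0.0999]), 'closing axis deg', np.float64(91.06))
```

Call:
jog_arm(rows="0 0 0.05 0 0; 0 0 0.1 0 0; 0 0 0.1 0 0; 0 0 0.1 0 0.2; 0 0 0.1 0 0.4")

```text
time_s: 11.6
position: [0.6572, 0.1421, 0.0682]
orientation: [0.029, -3.141, 0.0]
contact_force: [0.3, -0.7, 0.6]
width: 0.746
grip_force: 0.0
```

Call:
jog_arm(rows="0 0 0 0 0.6; 0 0 0 0 0.8; 0 0 0 0 0.8; 0 0 0 0 0.8; 0 0 0 0 0.8")

```text
time_s: 12.02
position: [0.6611, 0.1346, 0.0764]
orientation: [-0.022, 3.135, -0.01]
contact_force: [0.9, -2.3, 3.9]
width: 0.205
grip_force: 0.9
```

Call:
jog_arm(rows="0 0 -0.02 0 0.8; 0 0 -0.05 0 0.8; 0 0 -0.1 0 0.8; 0 0 -0.15 0 0.8; 0 0 -0.15 0 0.8")

```text
time_s: 12.43
position: [0.659, 0.1431, 0.1013]
orientation: [-0.03, 3.137, 0.002]
contact_force: [0.1, -0.8, -0.9]
width: 0.2
grip_force: 0.0
```

```bash
python3 - <<'E'
from h import *
look("wrist","diffuser",.133,1);look("wrist","block",.073,0);look("top","diffuser",.133,0)
w=optics.grab_frame("wrist");sd=optics.grab_frame("side")
a=np.hstack([cv2.resize(w[120:320,160:360],(400,400)),cv2.resize(sd[130:230,130:230],(400,400))])
cv2.imwrite("pics/w9.png",a[:,:,::-1])
s=robot.sense();print(s["position"],s["width"],s["grip_force"])
E
```

```text
wrist diffuser 0.91 [212. 167. 304. 260.] [638.9 141.3  45.   44.3  45.9]
wrist block 0.7 [109.   0. 134.   9.] [507.9  41.9  24.2   4.   80.1]
wrist block 0.69 [216. 138. 299. 259.] [629.1 141.5  55.3  40.7  86.6]
[0.65688254 0.14216733 0.09799064] 0.20021709682520525 0.0
```

View pics/w9.png

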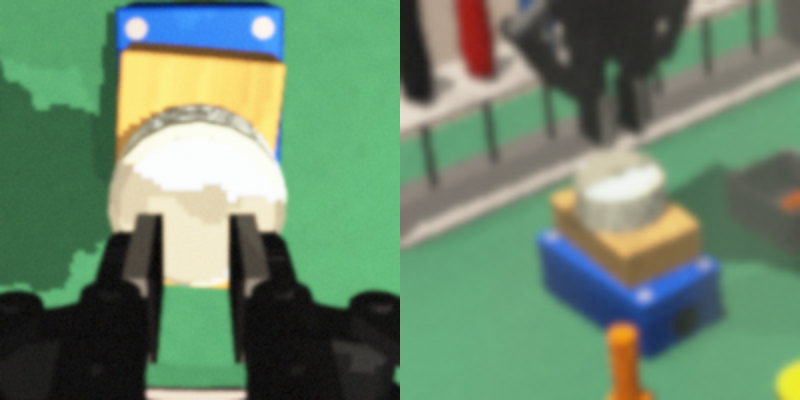

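The fingers slipped off the drum: it still stands on the block at (198,200) and the fingers are closed above or behind it. I measure its place again.

```bash
python3 - <<'E'
from h import *
f=lambda p,z:np.round(unproj("wrist",np.array(p)/2+[160,120],z),4).tolist()
print("far edge",f([[198,286]],.103),"lr",f([[110,205],[287,195]],.103),"near top edge",f([[198,122]],.103), "block near",f([[122,50],[284,65]],.073))
print("finger tips",f([[150,215],[245,215]],.098),f([[150,284],[245,284]],.098))
r=optics.masks_of("side","diffuser")
for q in r[:2]:
    ys,xs=np.nonzero(q["pixels"]);print("side",q["p"],q["box"],unproj("side",[[xs.mean(),ys.mean()]],.09))
r=optics.masks_of("side","block")[0];print("block",r["box"])
print(robot.sense()["position"])
E
```

```text
far edge [[0.684, 0.1427]] lr [[0.656, 0.1152], [0.6517, 0.1691]] near top edge [[0.6293, 0.1416]] block near [[0.6129, 0.116], [0.617, 0.1705]]
finger tips [[0.6612, 0.1271], [0.6607, 0.1571]] [[0.6866, 0.1268], [0.686, 0.1584]]
side 0.78 [173.1, 166.9, 198.8, 188.0] [[0.65156012 0.1506078 ]]
block [167.4, 179.3, 204.7, 204.3]
[0.65701909 0.14214344 0.09812425]
```

Call:
jog_arm(rows="0 0 -0.1 0 0.8; 0 0 -0.2 0 0.8; 0 0 -0.3 0 0.4; 0 0 -0.3 0 0; 0 0 -0.3 0 0")

```text
time_s: 13.25
position: [0.6582, 0.1422, 0.1598]
orientation: [-0.029, 3.139, 0.001]
contact_force: [-0.5, 0.3, -0.3]
width: 0.618
grip_force: 0.0
```

```bash
python3 - <<'E'
from h import *
look("wrist","diffuser",.103);look("wrist","block",.073,0)
s=robot.sense();print(s["position"],s["joint_pos"],s["width"])
E
```

```text
wrist diffuser 0.71 [225. 157. 294. 227.] [654.4 141.5  57.6  53.2   1. ]
wrist block 0.9 [224. 133. 291. 231.] [629.8 142.2  56.6  40.3  89.6]
[0.65644944 0.14205421 0.15724559] [-0.55003306  0.50018277  0.39151143  1.53738395 -0.20210876  1.14671324
  1.47136766] 0.9950012035748396
```

Call:
jog_arm(rows="0 0 0 -0.078 0; 0 0 0 -0.156 0; 0 0 0 -0.234 0; 0 0 0 -0.312 0; 0 0 0 -0.39 0")

```text
time_s: 13.92
position: [0.6568, 0.142, 0.1577]
orientation: [0.983, -2.982, -0.0]
contact_force: [0.4, -0.3, -0.6]
width: 1.0
grip_force: 0.0
```

Call:
jog_arm(rows="0 0 0 -0.078 0; 0 0 0 -0.156 0; 0 0 0 -0.234 0; 0 0 0 -0.312 0; 0 0 0 -0.39 0")

```text
time_s: 14.33
position: [0.6569, 0.142, 0.1577]
orientation: [1.837, -2.547, -0.001]
contact_force: [-0.2, 0.3, 0.0]
width: 0.997
grip_force: 0.0
```

Call:
jog_arm(rows="0 0 0 -0.078 0; 0 0 0 -0.156 0; 0 0 0 -0.21 0; 0 0 0 -0.21 0; 0 0 0 -0.21 0")

```text
time_s: 14.75
position: [0.657, 0.1419, 0.1579]
orientation: [2.221, -2.22, -0.001]
contact_force: [-0.3, 0.6, 0.8]
width: 1.001
grip_force: 0.0
```

```bash
python3 - <<'E'
from h import *
look("wrist","diffuser",.103);look("wrist","block",.073,0)
s=robot.sense();print(s["position"],s["joint_pos"][6],s["width"],go([.6565,.142,.08]))
E
```

```text
wrist diffuser 0.98 [219. 156. 292. 224.] [658.9 138.7  58.7  55.7  90.1]
wrist block 0.58 [208. 147. 305. 214.] [658.3 138.6  87.5  59.8 176.4]
[0.6573153  0.14223234 0.15854296] 2.888307425625272 1.0037244656153783 (array([0.0011, 0.004 , 0.3927]), 'closing axis deg', np.float64(-179.89))
```

Call:
jog_arm(rows="0 -0.006 0.15 0 0; 0 -0.006 0.3 0 0.1; 0 -0.006 0.38 0 0.2; 0 -0.006 0.38 0 0.2; 0 -0.006 0.38 0 0.2")

```text
time_s: 15.42
position: [0.658, 0.1421, 0.0821]
orientation: [2.223, -2.218, -0.001]
contact_force: [0.6, 0.9, 1.5]
width: 0.805
grip_force: 0.0
```

Call:
jog_arm(rows="0 0 0.015 0 0.2; 0 0 0.03 0 0.2; 0 0 0.03 0 0.2; 0 0 0.03 0 0.2; 0 0 0.03 0 0.2")

```text
time_s: 15.83
position: [0.659, 0.1423, 0.0775]
orientation: [-2.224, 2.218, -0.001]
contact_force: [-0.3, -0.6, -0.9]
width: 0.797
grip_force: 0.0
```

Call:
jog_arm(rows="0 0 0.01 0 0.2; 0 0 0.02 0 0.2; 0 0 0.02 0 0.2; 0 0 0.02 0 0.2; 0 0 0.02 0 0.2")

```text
time_s: 16.25
position: [0.6586, 0.1421, 0.0726]
orientation: [-2.224, 2.219, 0.0]
contact_force: [0.1, -0.3, 0.4]
width: 0.801
grip_force: 0.0
```

Call:
jog_arm(rows="0 0 0.01 0 0.2; 0 0 0.02 0 0.2; 0 0 0.02 0 0.2; 0 0 0.02 0 0.2; 0 0 0.02 0 0.2")

```text
time_s: 16.67
position: [0.6586, 0.1422, 0.0687]
orientation: [-2.224, 2.218, 0.0]
contact_force: [0.2, -0.2, 0.1]
width: 0.801
grip_force: 0.0
```

Call:
jog_arm(rows="0 0 0.01 0 0.2; 0 0 0.015 0 0.2; 0 0 0.015 0 0.2; 0 0 0.015 0 0.2; 0 0 0.015 0 0.2")

```text
time_s: 17.08
position: [0.6586, 0.1422, 0.0657]
orientation: [-2.224, 2.218, 0.0]
contact_force: [0.9, 0.3, -0.4]
width: 0.799
grip_force: 0.0
```

Call:
jog_arm(rows="0 0 0.006 0 0.2; 0 0 0.012 0 0.2; 0 0 0.012 0 0.2; 0 0 0.012 0 0.2; 0 0 0.012 0 0.2")

```text
time_s: 17.5
position: [0.6586, 0.1422, 0.0633]
orientation: [-2.224, 2.218, 0.0]
contact_force: [-0.0, 0.0, -0.2]
width: 0.798
grip_force: 0.0
```

Call:
jog_arm(rows="0 0 0.006 0 0.2; 0 0 0.01 0 0.2; 0 0 0.01 0 0.2; 0 0 0.01 0 0.2; 0 0 0.01 0 0.2")

```text
time_s: 17.92
position: [0.6586, 0.1422, 0.0613]
orientation: [-2.224, 2.218, 0.0]
contact_force: [-0.3, -0.4, -0.2]
width: 0.799
grip_force: 0.0
```

Call:
jog_arm(rows="0 0 0 0 0.24; 0 0 0 0 0.28; 0 0 0 0 0.32; 0 0 0 0 0.36; 0 0 0 0 0.36", force=50)

```text
time_s: 18.33
position: [0.6587, 0.1422, 0.0616]
orientation: [-2.224, 2.218, -0.0]
contact_force: [-1.0, 0.3, 1.3]
width: 0.647
grip_force: 12.4
```

Call:
jog_arm(rows="0 0 0 0 0.38; 0 0 0 0 0.4; 0 0 0 0 0.42; 0 0 0 0 0.45; 0 0 0 0 0.45")

```text
time_s: 18.75
position: [0.6587, 0.1422, 0.0621]
orientation: [-2.224, 2.218, -0.0]
contact_force: [-1.3, -0.6, 5.0]
width: 0.624
grip_force: 51.5
```

Call:
jog_arm(rows="0 0 -0.01 0 0.45; 0 0 -0.02 0 0.45; 0 0 -0.03 0 0.45; 0 0 -0.04 0 0.45; 0 0 -0.05 0 0.45")

```text
time_s: 19.17
position: [0.6584, 0.1421, 0.0711]
orientation: [2.224, -2.218, -0.0]
contact_force: [0.5, -0.1, -1.8]
width: 0.621
grip_force: 52.5
```

```bash
python3 - <<'E'
from h import *
look("wrist","diffuser",.113);look("wrist","block",.073,0)
s=robot.sense();print(s["position"],s["grip_force"],s["width"],s["contact_force"])
E
```

```text
wrist diffuser 0.73 [205. 182. 312. 296.] [658.1 135.7  60.5  52.4  86. ]
wrist block 0.78 [190. 167. 331. 231.] [6.579e+02 1.265e+02 8.890e+01 4.470e+01 3.000e-01]
wrist block 0.57 [181. 155. 342. 239.] [647.4 111.2 103.8  46.5 157. ]
[0.6585073  0.14214272 0.07120321] 52.52921641222201 0.6213826995546292 [ 0.818223   -1.04127736 -1.34186205]
```

Call:
jog_arm(rows="0 0 -0.05 0.03 0.45; 0 0 -0.12 0.09 0.45; 0 0 -0.2 0.15 0.45; 0 0 -0.28 0.21 0.45; 0 0 -0.35 0.27 0.45")

```text
time_s: 19.83
position: [0.6587, 0.1422, 0.1422]
orientation: [-1.701, 2.641, 0.0]
contact_force: [1.0, 0.1, -1.6]
width: 0.62
grip_force: 52.8
```

Call:
jog_arm(rows="0 0 -0.06 0.06 0.45; 0 0 -0.12 0.12 0.45; 0 0 -0.16 0.18 0.45; 0 0 -0.18 0.24 0.45; 0 0 -0.18 0.3 0.45")

```text
time_s: 20.25
position: [0.6593, 0.1424, 0.1787]
orientation: [-1.037, 2.963, 0.0]
contact_force: [-0.3, -0.3, -1.9]
width: 0.623
grip_force: 52.8
```

Call:
jog_arm(rows="0 0 0 0.06 0.45; 0 0 0 0.12 0.45; 0 0 0 0.18 0.45; 0 0 0 0.24 0.45; 0 0 0 0.3 0.45")

```text
time_s: 20.67
position: [0.6584, 0.1423, 0.1771]
orientation: [0.317, -3.125, -0.0]
contact_force: [1.0, -0.3, -1.4]
width: 0.618
grip_force: 52.8
```

Call:
jog_arm(rows="0 0 0 0.06 0.45; 0 0 0 0.13 0.45; 0 0 0 0.13 0.45; 0 0 0 0.13 0.45")

```text
time_s: 21.0
position: [0.6584, 0.1423, 0.1771]
orientation: [0.009, -3.141, 0.0]
contact_force: [-0.6, -0.3, -2.8]
width: 0.624
grip_force: 52.8
```

```bash
python3 - <<'E'
from h import *
s=robot.sense();print(s["position"],s["joint_pos"],s["grip_force"],s["width"],s["contact_force"],go([.452,-.285,s["position"][2]]))
look("top","diffuser",s["position"][2]+.041)
look("wrist","diffuser",s["position"][2]+.041)
E
```

```text
[0.6583705  0.14234269 0.17705566] [-0.5494556   0.48614677  0.39229868  1.51219616 -0.19416407  1.18225021
  1.45213435] 52.76685955468565 0.6237538856564391 [-0.56120926 -0.30156467 -2.82026335] (array([ 1.0440e+00, -2.1308e+00,  7.0000e-04]), 'closing axis deg', np.float64(90.33))
wrist diffuser 0.95 [204. 184. 312. 292.] [653.5 140.9  60.8  52.5   4.3]
```

Call:
jog_arm(rows="0.05 -0.1 0 0.06 0.45; 0.12 -0.24 0 0.13 0.45; 0.2 -0.4 0 0.2 0.45; 0.27 -0.55 0 0.27 0.45; 0.34 -0.7 0 0.34 0.45")

```text
time_s: 21.82
position: [0.5902, 0.0005, 0.1775]
orientation: [0.832, 3.029, 0.001]
contact_force: [0.2, -0.7, -1.1]
width: 0.62
grip_force: 52.8
```

```bash
python3 - <<'E'
from h import *
s=robot.sense();print(s["position"],s["joint_pos"][6],s["grip_force"],go([.452,-.285,.177]))
E
```

```text
[5.90170099e-01 5.19498850e-04 1.77474425e-01] 1.145118908602903 52.76671713218093 (array([-0.1358, -1.5802,  0.0017]), 'closing axis deg', np.float64(59.27))
```

Call:
jog_arm(rows="-0.01 -0.16 0 0 0.45; -0.03 -0.34 0 0 0.45; -0.05 -0.53 0 0 0.45; -0.065 -0.72 0 0 0.45; -0.078 -0.88 0 0 0.45")

```text
time_s: 22.23
position: [0.5137, -0.1604, 0.1777]
orientation: [0.827, 3.03, -0.0]
contact_force: [-0.1, -0.3, -1.0]
width: 0.618
grip_force: 52.8
```

Call:
jog_arm(rows="-0.015 -0.18 0 0 0.45; -0.03 -0.36 0 0 0.45; -0.045 -0.54 0 0 0.45; -0.058 -0.7 0 0 0.45; -0.058 -0.7 0 0 0.45")

```text
time_s: 22.65
position: [0.4494, -0.2923, 0.1783]
orientation: [0.842, 3.026, -0.008]
contact_force: [-1.3, -0.4, -1.6]
width: 0.62
grip_force: 52.9
```

```bash
python3 - <<'E'
from h import *
look("wrist","cork",.006);look("wrist","diffuser",.221,0);look("wrist","tape",.019,0);
s=robot.sense();print(s["position"],s["joint_pos"][6],s["grip_force"],go([.452,-.285,.177]))
E
```

```text
wrist cork 0.61 [219. 136. 289. 189.] [ 450.5 -285.7   79.3   65.6   61. ]
wrist cork 0.35 [502.  18. 512.  46.] [455.2 147.3  44.2  22.1 143.7]
wrist diffuser 0.61 [207. 186. 313. 293.] [ 449.4 -280.5   58.4   51.   149.5]
wrist tape 0.72 [342. 100. 383. 137.] [ 465.2 -152.    53.5   47.7   61.9]
[ 0.4552507  -0.28274078  0.1771831 ] 1.7067795764295453 52.84820828586817 (array([ 0.0083, -0.018 ,  0.0009]), 'closing axis deg', np.float64(59.72))
```

Call:
jog_arm(rows="0.001 -0.02 0.12 0 0.45; 0.001 -0.02 0.26 0 0.45; 0.001 -0.02 0.4 0 0.45; 0.001 -0.02 0.52 0 0.45; 0.001 -0.02 0.6 0 0.45")

```text
time_s: 23.37
position: [0.4517, -0.2852, 0.0548]
orientation: [-0.819, -3.029, -0.002]
contact_force: [-0.1, 0.6, -1.5]
width: 0.62
grip_force: 52.8
```

Call:
jog_arm(rows="0 0 0.06 0 0.45; 0 0 0.12 0 0.45; 0 0 0.17 0 0.45; 0 0 0.2 0 0.45; 0 0 0.2 0 0.45")

```text
time_s: 23.78
position: [0.4518, -0.287, 0.0164]
orientation: [-0.824, -3.03, -0.001]
contact_force: [-0.3, 0.1, 0.1]
width: 0.622
grip_force: 52.8
```

```bash
python3 - <<'E'
from h import *
look("wrist","cork",.006);look("top","cork",.006,1)
s=robot.sense();print(s["position"],s["contact_force"],go([.453,-.286,-.004]))
E
```

```text
wrist cork 0.88 [198. 160. 319. 226.] [ 441.1 -282.3   79.    47.5   59.5]
top cork 0.57 [354. 198. 367. 220.] [ 435.7 -265.6   66.6   24.8   36.6]
[ 0.45268456 -0.28790711  0.01796891] [ 0.14086068  0.46927557 -0.74960262] (array([0.0036, 0.009 , 0.1098]), 'closing axis deg', np.float64(59.55))
```

Call:
jog_arm(rows="-0.005 0 0.03 0 0.45; -0.005 0 0.06 0 0.45; -0.005 0 0.085 0 0.45; -0.005 0 0.1 0 0.45; -0.005 0 0.1 0 0.45")

```text
time_s: 24.5
position: [0.4522, -0.2876, -0.0038]
orientation: [-0.824, -3.029, -0.001]
contact_force: [0.7, 0.1, -1.3]
width: 0.618
grip_force: 52.8
```

Call:
jog_arm(rows="0 0 0 0 0.45; 0 0 0.003 0 0.45; 0 0 0.006 0 0.45; 0 0 0.006 0 0.45; 0 0 0.006 0 0.45")

```text
time_s: 24.92
position: [0.4531, -0.2881, -0.0038]
orientation: [0.825, 3.031, 0.0]
contact_force: [1.4, 0.3, -1.6]
width: 0.619
grip_force: 52.8
```

Call:
jog_arm(rows="0 0 0.003 0 0.45; 0 0 0.006 0 0.45; 0 0 0.006 0 0.45; 0 0 0.006 0 0.45; 0 0 0.006 0 0.45")

```text
time_s: 25.33
position: [0.4531, -0.2881, -0.0049]
orientation: [0.825, 3.031, 0.0]
contact_force: [-0.4, 0.8, 2.4]
width: 0.618
grip_force: 53.2
```

Contact. I open slowly, straight up from there.

Call:
jog_arm(rows="0 0 0 0 0.4; 0 0 0 0 0.36; 0 0 0 0 0.32; 0 0 0 0 0.28; 0 0 0 0 0.2")

```text
time_s: 25.75
position: [0.4531, -0.2882, -0.0052]
orientation: [0.825, 3.031, -0.0]
contact_force: [0.2, -1.2, -0.2]
width: 0.799
grip_force: 0.0
```

Call:
jog_arm(rows="0 0 0 0 0.1; 0 0 -0.03 0 0; 0 0 -0.1 0 0; 0 0 -0.25 0 0; 0 0 -0.4 0 0")

```text
time_s: 26.17
position: [0.4518, -0.2877, 0.0753]
orientation: [-0.825, -3.029, -0.0]
contact_force: [0.3, 0.2, 1.5]
width: 1.0
grip_force: 0.0
```

Call:
jog_arm(rows="0 0 -0.15 -0.06 0; 0 0 -0.3 -0.12 0; 0 0 -0.4 -0.18 0; 0 0 -0.4 -0.24 0; 0 0 -0.4 -0.3 0")

```text
time_s: 26.58
position: [0.4541, -0.2888, 0.1572]
orientation: [0.087, 3.136, -0.002]
contact_force: [-0.3, -0.8, -0.6]
width: 1.003
grip_force: 0.0
```

```bash
python3 - <<'E'
from h import *
look("wrist","cork",.006,4);look("wrist","diffuser",.036,0)
s=robot.sense();print(s["position"],s["joint_pos"][6],go([.658,.142,.2]))
for k in("diffuser","cork"):
    optics.grab_frame("side")
    r=optics.masks_of("side",k)[0];print(k,r["p"],r["box"],outline("side",r["pixels"],.006))
E
```

```text
wrist cork 0.68 [219. 137. 292. 202.] [ 454.1 -290.2   79.7   78.9  176.4]
wrist diffuser 0.94 [233. 143. 288. 199.] [ 449.9 -289.3   55.8   52.6  176.4]
[ 0.45265403 -0.28805954  0.15463459] 2.169285962590764 (array([-0.8917,  2.2097, -0.227 ]), 'closing axis deg', np.float64(86.46))
diffuser 0.84 [339.2, 163.4, 359.0, 180.5] [ 464.  -304.1  103.    56.3  123.2]
cork 0.71 [333.6, 169.1, 360.9, 180.9] [ 441.4 -274.    76.5   63.6   36.4]
```

The diffuser is on the cork within about 3 mm. Now back to the stack for the block.

Call:
jog_arm(rows="-0.07 0.18 -0.1 0 0; -0.14 0.36 -0.2 0 0; -0.21 0.54 -0.23 0 0; -0.28 0.72 -0.23 0 0; -0.35 0.9 -0.23 0 0")

```text
time_s: 27.5
position: [0.5348, -0.1108, 0.2018]
orientation: [0.095, 3.138, 0.001]
contact_force: [1.0, 0.3, -0.4]
width: 1.001
grip_force: 0.0
```

Call:
jog_arm(rows="-0.07 0.18 0 0 0; -0.14 0.36 0 0 0; -0.21 0.54 0 0 0; -0.28 0.72 0 0 0; -0.35 0.9 0 0 0")

```text
time_s: 27.92
position: [0.6148, 0.0647, 0.2008]
orientation: [-0.095, -3.14, -0.0]
contact_force: [0.5, -0.9, 0.3]
width: 0.999
grip_force: 0.0
```

Call:
jog_arm(rows="-0.06 0.15 0 0 0; -0.12 0.3 0 0 0; -0.17 0.4 0 0 0; -0.17 0.4 0 0 0; -0.17 0.4 0 0 0")

```text
time_s: 28.33
position: [0.653, 0.1424, 0.1999]
orientation: [-0.09, -3.139, 0.001]
contact_force: [-0.4, -1.1, 0.5]
width: 0.997
grip_force: 0.0
```

```bash
python3 - <<'E'
from h import *
look("wrist","block",.073,4);look("wrist","ebox",.045,0);look("wrist","mat",.005,0)
look("top","block",.073,1)
s=robot.sense();print(s["position"],s["joint_pos"][6],go([.658,.142,.1]))
E
```

```text
wrist block 0.79 [234. 132. 287. 217.] [656.9 140.5  90.7  56.6 176.3]
wrist ebox 0.93 [226. 117. 294. 213.] [609.1 142.   65.   26.5  96.9]
wrist mat 0.8 [336.   0. 404.  44.] [474.3 294.1  79.8  66.1 101.8]
wrist mat 0.65 [434.  39. 486. 118.] [542.4 441.2 110.1  79.2   9.6]
[0.65298021 0.14002918 0.20115106] 1.3767631657751211 (array([-0.0244,  0.0112,  0.5058]), 'closing axis deg', np.float64(86.5))
```

Call:
jog_arm(rows="-0.015 0.005 0.15 0 0; -0.015 0.005 0.3 0 0; -0.015 0.005 0.45 0 0; -0.015 0.005 0.6 0 0; -0.015 0.005 0.7 0 0.1")

```text
time_s: 29.2
position: [0.6543, 0.1412, 0.058]
orientation: [-0.094, -3.137, 0.001]
contact_force: [0.0, -0.7, -0.0]
width: 0.904
grip_force: 0.0
```

Call:
jog_arm(rows="0 0 0 0 0.15; 0 0 0.05 0 0.15; 0 0 0.08 0 0.15; 0 0 0.1 0 0.15; 0 0 0.1 0 0.15")

```text
time_s: 29.62
position: [0.6563, 0.1415, 0.0411]
orientation: [0.095, 3.14, 0.001]
contact_force: [-0.2, 0.8, 0.2]
width: 0.846
grip_force: 0.0
```

```bash
python3 - <<'E'
from h import *
look("wrist","block",.073,3)
s=robot.sense();print(s["position"],s["contact_force"],s["width"],go([.656,.141,.036]))
E
```

```text
wrist block 0.58 [204. 157. 314. 311.] [655.9 140.5  91.7  55.7 176.5]
[0.65681334 0.14160294 0.04186986] [ 0.36784073  0.39566994 -1.01034491] 0.8462362872200675 (array([ 0.0039, -0.0033,  0.0293]), 'closing axis deg', np.float64(86.56))
```

Call:
jog_arm(rows="0 -0.004 0.015 0 0.15; 0 -0.004 0.028 0 0.2; 0 -0.004 0.028 0 0.24; 0 -0.004 0.028 0 0.28; 0 -0.004 0.028 0 0.32")

```text
time_s: 30.23
position: [0.656, 0.1407, 0.0352]
orientation: [-0.094, -3.14, -0.0]
contact_force: [-0.5, 0.9, -1.1]
width: 0.682
grip_force: 0.0
```

Call:
jog_arm(rows="0 0 0 0 0.36; 0 0 0 0 0.39; 0 0 0 0 0.42; 0 0 0 0 0.45; 0 0 0 0 0.45")

```text
time_s: 30.65
position: [0.6565, 0.1408, 0.0359]
orientation: [0.094, 3.139, 0.001]
contact_force: [-0.6, -0.4, 3.9]
width: 0.634
grip_force: 53.0
```

Call:
jog_arm(rows="0 0 -0.02 0 0.45; 0 0 -0.04 0 0.45; 0 0 -0.08 0 0.45; 0 0 -0.14 0 0.45; 0 0 -0.2 0 0.45")

```text
time_s: 31.07
position: [0.6559, 0.1406, 0.0762]
orientation: [-0.094, -3.14, 0.0]
contact_force: [0.3, -0.4, -1.4]
width: 0.63
grip_force: 52.7
```

```bash
python3 - <<'E'
from h import *
s=robot.sense();print(s["position"],s["contact_force"],s["width"],s["grip_force"])
look("wrist","block",s["position"][2]+.037,3);look("wrist","ebox",.045,0)
E
```

```text
[0.65590882 0.14061794 0.07620053] [ 0.25745455 -0.35132516 -1.37590632] 0.6296218351208986 52.7010315656662
wrist block 0.97 [202. 159. 318. 317.] [656.2 140.1  92.8  56.1 176.2]
wrist ebox 0.8 [208. 120. 302. 164.] [607.9 141.8  63.   29.9  87.8]
```

Call:
jog_arm(rows="0 0 -0.1 -0.04 0.45; 0 0 -0.2 -0.09 0.45; 0 0 -0.3 -0.14 0.45; 0 0 -0.4 -0.177 0.45; 0 0 -0.45 -0.177 0.45")

```text
time_s: 31.73
position: [0.657, 0.1407, 0.1674]
orientation: [-0.342, 3.12, 0.001]
contact_force: [0.9, 0.5, -0.2]
width: 0.633
grip_force: 53.1
```

Call:
jog_arm(rows="0 0 0 0 0.45; 0 0 0 0 0.45")

```text
time_s: 31.9
position: [0.6558, 0.1407, 0.1648]
orientation: [0.34, -3.123, -0.0]
contact_force: [-0.1, -0.8, -1.4]
width: 0.633
grip_force: 53.1
```

```bash
python3 - <<'E'
from h import *
s=robot.sense();print(s["position"],s["joint_pos"][6],go([.449,.2935,s["position"][2]]))
E
```

```text
[0.65580656 0.14065042 0.16475301] 1.637158639102898 (array([8.456e-01, 9.686e-01, 5.000e-04]), 'closing axis deg', np.float64(102.41))
```

Call:
jog_arm(rows="0.12 0.14 0 0 0.45; 0.24 0.28 0 0 0.45; 0.36 0.42 0 0 0.45; 0.48 0.56 0 0 0.45; 0.6 0.69 0 0 0.45")

```text
time_s: 32.32
position: [0.506, 0.2502, 0.163]
orientation: [0.341, -3.12, 0.002]
contact_force: [-0.1, 0.4, -0.7]
width: 0.636
grip_force: 53.1
```

Call:
jog_arm(rows="0.1 0.12 0 0 0.45; 0.2 0.23 0 0 0.45; 0.245 0.28 0 0 0.45; 0.245 0.28 0 0 0.45; 0.245 0.28 0 0 0.45")

```text
time_s: 32.73
position: [0.4478, 0.2934, 0.1638]
orientation: [0.344, -3.121, 0.003]
contact_force: [0.8, 0.5, -0.8]
width: 0.63
grip_force: 53.1
```

```bash
python3 - <<'E'
from h import *
s=robot.sense();look("wrist","block",s["position"][2]+.037,4);look("wrist","mat",.005,0);look("top","mat",.005,1)
s=robot.sense();print(s["position"],s["joint_pos"][6],go([.449,.2935,0]))
E
```

```text
wrist block 0.86 [201. 159. 315. 316.] [450.3 291.1  93.1  56.3  13. ]
wrist mat 0.82 [223. 122. 294. 159.] [419.4 283.   77.3  48.8 102.5]
wrist mat 0.68 [232.   1. 295.  76.] [306.8 265.5  85.5  58.6   3.6]
top mat 0.74 [164. 187. 188. 223.] [441.2 283.6  90.2  58.3  15.5]
top mat 0.4 [180. 239. 185. 247.] [332.3 252.6  23.6  11.8   2.4]
[0.44970365 0.29291363 0.16517947] 1.1915773811414068 (array([0.0028, 0.0038, 0.8259]), 'closing axis deg', np.float64(102.4))
```

Call:
jog_arm(rows="0.004 -0.003 0.14 0 0.45; 0.004 -0.003 0.3 0 0.45; 0.004 -0.003 0.46 0 0.45; 0.004 -0.003 0.62 0 0.45; 0.004 -0.003 0.7 0 0.45")

```text
time_s: 33.55
position: [0.4466, 0.2911, 0.0219]
orientation: [0.341, -3.119, 0.004]
contact_force: [0.1, 0.5, -0.2]
width: 0.633
grip_force: 53.1
```

Call:
jog_arm(rows="0 0 0.05 0 0.45; 0 0 0.09 0 0.45; 0 0 0.12 0 0.45; 0 0 0.13 0 0.45; 0 0 0.13 0 0.45")

```text
time_s: 33.97
position: [0.449, 0.2931, -0.0003]
orientation: [-0.341, 3.122, 0.001]
contact_force: [0.6, 0.0, -1.6]
width: 0.629
grip_force: 53.1
```

```bash
python3 - <<'E'
from h import *
look("wrist","mat",.005,4)
s=robot.sense();print(s["position"],s["contact_force"],go([.449,.2925,-.0045]))
E
```

```text
wrist mat 0.73 [202.   3. 312.  55.] [331.7 266.4  57.5  33.8  95. ]
wrist mat 0.67 [360. 294. 458. 377.] [557.1 430.9 107.2  20.1  49.4]
[4.49051641e-01 2.93244566e-01 1.18304374e-04] [ 0.22663057 -0.77656504 -1.03515361] (array([ 0.0011, -0.0036,  0.0231]), 'closing axis deg', np.float64(102.48))
```

Call:
jog_arm(rows="0 0 0.007 0 0.45; 0 0 0.014 0 0.45; 0 0 0.02 0 0.45; 0 0 0.02 0 0.45; 0 0 0.02 0 0.45")

```text
time_s: 34.63
position: [0.4486, 0.2929, -0.0042]
orientation: [0.342, -3.123, -0.0]
contact_force: [-1.6, -1.6, 5.8]
width: 0.637
grip_force: 53.7
```

Call:
jog_arm(rows="0 0 0.003 0 0.45; 0 0 0.006 0 0.45; 0 0 0.006 0 0.45; 0 0 0.006 0 0.45; 0 0 0.006 0 0.45")

```text
time_s: 35.05
position: [0.4486, 0.293, -0.0043]
orientation: [0.341, -3.123, -0.001]
contact_force: [-3.8, -2.7, 15.4]
width: 0.634
grip_force: 54.8
```

Contact. I release and rise.

Call:
jog_arm(rows="0 0 -0.004 0 0.4; 0 0 -0.004 0 0.36; 0 0 -0.004 0 0.3; 0 0 -0.004 0 0.2; 0 0 -0.004 0 0.1")

```text
time_s: 35.47
position: [0.4484, 0.2927, -0.0054]
orientation: [0.342, -3.123, 0.0]
contact_force: [0.1, -0.1, 0.7]
width: 0.897
grip_force: 0.0
```

Call:
jog_arm(rows="0 0 0 0 0.05; 0 0 -0.05 0 0; 0 0 -0.2 0 0; 0 0 -0.4 0 0; 0 0 -0.6 0 0")

```text
time_s: 35.88
position: [0.4478, 0.292, 0.1161]
orientation: [0.341, -3.121, 0.002]
contact_force: [1.4, 1.3, 0.5]
width: 0.999
grip_force: 0.0
```

Call:
jog_arm(rows="0 0 -0.1 0 0; 0 0 -0.3 0 0; 0 0 -0.5 0 0; 0 0 -0.5 0 0; 0 0 -0.5 0 0")

```text
time_s: 36.3
position: [0.4502, 0.2938, 0.2184]
orientation: [-0.341, 3.117, 0.006]
contact_force: [-0.1, 0.5, 0.3]
width: 1.0
grip_force: 0.0
```

```bash
python3 - <<'E'
from h import *
look("wrist","mat",.005,4);look("wrist","block",.033,0)
s=robot.sense();print(s["position"],s["joint_pos"][6],go([.655,.142,.2]))
w=optics.grab_frame("wrist");cv2.imwrite("pics/w10.png",w[:,:,::-1])
E
```

```text
wrist mat 0.83 [315. 205. 374. 275.] [541.  439.5 110.4  77.4   8.5]
wrist mat 0.65 [227. 118. 288. 198.] [450.3 288.9 110.7  76.5  13.2]
wrist block 0.6 [235. 127. 284. 204.] [450.4 292.6  90.8  57.   12.2]
[0.44766953 0.29218324 0.213465  ] 1.1801898116122276 (array([-0.85  , -0.9571,  0.0665]), 'closing axis deg', np.float64(102.48))
```

View pics/w10.png

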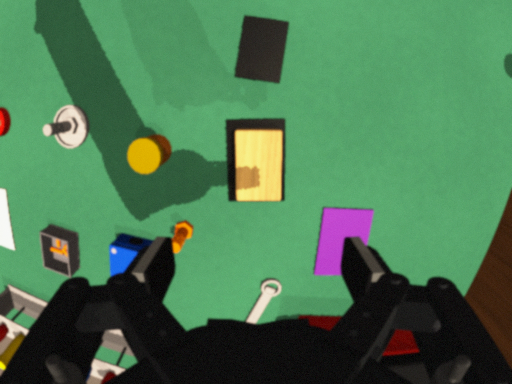

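The block lies on the large black mat at (258,160), lengthwise, about 4 mm off. The bolt still stands in the dish. Now the box.

Call:
jog_arm(rows="-0.12 -0.135 0 0.04 0; -0.24 -0.27 0 0.08 0; -0.36 -0.405 0 0.12 0; -0.48 -0.54 0 0.13 0; -0.6 -0.675 0 0.13 0")

```text
time_s: 37.07
position: [0.5957, 0.1859, 0.2141]
orientation: [0.021, -3.14, 0.001]
contact_force: [0.4, 0.4, -0.4]
width: 1.002
grip_force: 0.0
```

Call:
jog_arm(rows="0 0 0 0 0; 0 0 0 0 0; 0 0 0 0 0")

```text
time_s: 37.32
position: [0.5941, 0.1874, 0.2139]
orientation: [0.022, -3.139, -0.0]
contact_force: [0.7, -0.3, -0.2]
width: 1.005
grip_force: 0.0
```

```bash
python3 - <<'E'
from h import *
look("wrist","ebox",.045,3);look("top","ebox",.045,1);look("top","plate",.005,0)
s=robot.sense();print(s["position"],s["joint_pos"][6],go([.655,.142,.16]))
E
```

```text
wrist ebox 0.72 [192. 165. 249. 254.] [6.512e+02 1.435e+02 1.204e+02 6.700e+01 3.000e-01]
top ebox 0.64 [212. 114. 234. 157.] [648.2 145.6 114.5  65.    1.7]
top plate 0.7 [312. 123. 344. 163.] [ 648.6 -174.3  124.7   89.2    1.5]
[0.59431431 0.1878107  0.21510246] 1.3270032222779786 (array([-0.2999, -0.2338,  0.2754]), 'closing axis deg', np.float64(90.87))
```

Call:
jog_arm(rows="-0.1 -0.08 0.05 0 0; -0.2 -0.16 0.1 0 0; -0.295 -0.228 0.2 0 0; -0.295 -0.228 0.3 0 0; -0.295 -0.228 0.3 0 0")

```text
time_s: 38.08
position: [0.6521, 0.1403, 0.1505]
orientation: [0.018, -3.134, 0.004]
contact_force: [-2.3, 0.3, -0.9]
width: 1.0
grip_force: 0.0
```

```bash
python3 - <<'E'
from h import *
look("wrist","ebox",.045,4)
s=robot.sense();print(s["position"],s["joint_pos"][6],go([.654,.143,.012]))
E
```

```text
wrist ebox 0.59 [223. 120. 294. 228.] [654.2 143.5 111.6  64.9   1.7]
[0.65496145 0.14352636 0.1567291 ] 1.4558495570493686 (array([ 0.0066, -0.0036,  0.7236]), 'closing axis deg', np.float64(90.88))
```

Call:
jog_arm(rows="0.004 -0.002 0.15 0 0; 0.004 -0.002 0.3 0 0; 0.004 -0.002 0.45 0 0; 0.004 -0.002 0.6 0 0; 0.004 -0.002 0.65 0 0", force=60)

```text
time_s: 38.75
position: [0.6508, 0.1425, 0.0218]
orientation: [0.024, -3.136, 0.001]
contact_force: [-1.6, -0.1, -0.1]
width: 1.004
grip_force: 0.0
```

Call:
jog_arm(rows="0 0 0.05 0 0; 0 0 0.1 0 0; 0 0 0.13 0 0; 0 0 0.13 0 0; 0 0 0.13 0 0.1")

```text
time_s: 39.17
position: [0.6544, 0.1419, -0.0002]
orientation: [-0.021, 3.14, 0.001]
contact_force: [-1.1, 0.5, 0.6]
width: 0.904
grip_force: 0.0
```

Call:
jog_arm(rows="0 0 0 0 0.16; 0 0 0 0 0.22; 0 0 0 0 0.27; 0 0 0 0 0.32; 0 0 0 0 0.36")

```text
time_s: 39.58
position: [0.6548, 0.1428, 0.0007]
orientation: [-0.022, 3.139, 0.003]
contact_force: [-1.2, 2.0, 5.9]
width: 0.729
grip_force: 65.9
```

Call:
jog_arm(rows="0 0 0 0 0.38; 0 0 -0.02 0 0.38; 0 0 -0.05 0 0.38; 0 0 -0.1 0 0.38; 0 0 -0.15 0 0.38")

```text
time_s: 40.0
position: [0.653, 0.1413, 0.0291]
orientation: [0.021, -3.14, 0.001]
contact_force: [0.0, 0.2, -4.1]
width: 0.729
grip_force: 66.4
```

```bash
python3 - <<'E'
from h import *
s=robot.sense();look("wrist","ebox",s["position"][2]+.045,3)
print(s["position"],s["contact_force"],s["wrist_torque"],go([.65,-.1745,.15]))
E
```

```text
wrist ebox 0.64 [186. 137. 326. 325.] [646.9 140.6 104.2  63.3   1.1]
[0.65300367 0.1412992  0.02912733] [ 0.04799256  0.24130345 -4.05531791] [-0.00959219  0.00060381 -0.02995953] (array([ 0.041 , -1.5807, -0.6028]), 'closing axis deg', np.float64(90.78))
```

Call:
jog_arm(rows="0 0 -0.1 0 0.38; 0 0 -0.25 0 0.38; 0.01 -0.08 -0.4 -0.01 0.38; 0.02 -0.2 -0.5 -0.022 0.38; 0.02 -0.35 -0.5 -0.022 0.38")

```text
time_s: 40.62
position: [0.6537, 0.0743, 0.1339]
orientation: [-0.084, 3.132, 0.005]
contact_force: [0.9, 0.2, -2.2]
width: 0.73
grip_force: 67.3
```

Call:
jog_arm(rows="0 -0.16 0 0 0.38; 0 -0.32 0 0 0.38; 0 -0.48 0 0 0.38; 0 -0.64 0 0 0.38; 0 -0.8 0 0 0.38")

```text
time_s: 41.03
position: [0.6576, -0.0895, 0.1283]
orientation: [0.076, -3.139, -0.0]
contact_force: [0.7, 0.5, -3.3]
width: 0.728
grip_force: 67.3
```

Call:
jog_arm(rows="0 -0.15 0 0 0.38; 0 -0.3 0 0 0.38; 0 -0.4 0 0 0.38; 0 -0.4 0 0 0.38; 0 -0.4 0 0 0.38")

```text
time_s: 41.45
position: [0.6611, -0.1703, 0.1282]
orientation: [0.07, -3.139, 0.001]
contact_force: [0.2, 0.9, -3.4]
width: 0.731
grip_force: 67.2
```

```bash
python3 - <<'E'
from h import *
optics.grab_frame("wrist");s=robot.sense();look("wrist","ebox",s["position"][2]+.045,3);look("wrist","plate",.005,0)
s=robot.sense();print(s["position"],s["joint_pos"],go([.65,-.1745,.005]))
E
```

```text
wrist ebox 0.59 [184. 135. 330. 325.] [ 654.9 -167.1  104.    63.4    3.3]
[ 0.66242918 -0.16617985  0.12868319] [-0.0928316   0.54644625  0.40295219  1.53781004 -0.2310458   1.10504121
  1.9832274 ] (array([ 0.0641, -0.039 ,  0.6184]), 'closing axis deg', np.float64(92.9))
```

Call:
jog_arm(rows="0.03 -0.02 0 0 0.38; 0.066 -0.039 0.1 0 0.38; 0.066 -0.039 0.25 0 0.38; 0.066 -0.039 0.4 0 0.38; 0.066 -0.039 0.45 0 0.38")

```text
time_s: 42.17
position: [0.6456, -0.1752, 0.0345]
orientation: [0.076, -3.133, -0.003]
contact_force: [-1.7, 1.1, -4.6]
width: 0.727
grip_force: 67.1
```

```bash
python3 - <<'E'
from h import *
look("wrist","plate",.005,4);look("top","plate",.005,1);look("top","ebox",.083,0)
s=robot.sense();print(s["position"],go([.65,-.1745,.005]))
w=optics.grab_frame("wrist");cv2.imwrite("pics/w11.png",w[:,:,::-1])
E
```

```text
wrist plate 0.58 [190. 121. 315. 138.] [ 596.5 -183.7   84.    11.7   95.2]
top plate 0.5 [314. 136. 320. 162.] [ 622.6 -141.9   74.6   16.4    3.6]
top ebox 0.49 [322. 116. 328. 156.] [ 620.3 -144.4   40.9   15.4  162.2]
[ 0.65090481 -0.17692402  0.04095328] (array([0.0046, 0.0125, 0.1797]), 'closing axis deg', np.float64(92.77))
```

View pics/w11.png

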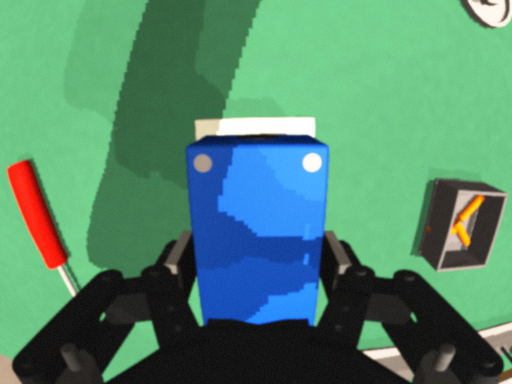

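The plate's near edge is at (195–315,118) and the box sits over it, its near top edge at (187–328,145).

```bash
python3 - <<'E'
from h import *
p=robot.sense()["position"];print(p)
print(unproj("wrist",[[195,120],[315,118]],.005),unproj("wrist",[[187,142],[328,144]],p[2]+.045))
E
```

```text
[ 0.65058815 -0.17677373  0.04062402]
[[ 0.59186816 -0.22440324]
 [ 0.58655164 -0.14067404]] [[ 0.59587356 -0.21098358]
 [ 0.5938187  -0.14978935]]
```

Call:
jog_arm(rows="0 0 0.05 0 0.38; 0 0 0.1 0 0.38; 0 0 0.14 0 0.38; 0 0 0.165 0 0.38; 0 0 0.165 0 0.38")

```text
time_s: 43.03
position: [0.6485, -0.1761, 0.0058]
orientation: [0.076, -3.138, -0.002]
contact_force: [-3.7, 1.0, 3.1]
width: 0.727
grip_force: 68.0
```

Call:
jog_arm(rows="0 0 0 0 0.38; 0 0 0.004 0 0.38; 0 0 0.008 0 0.38; 0 0 0.008 0 0.38; 0 0 0.008 0 0.38")

```text
time_s: 43.45
position: [0.6485, -0.1761, 0.0057]
orientation: [0.076, -3.139, -0.003]
contact_force: [-6.8, 3.1, 12.3]
width: 0.726
grip_force: 68.9
```

Call:
jog_arm(rows="0 0 -0.006 0 0.36; 0 0 -0.006 0 0.3; 0 0 -0.006 0 0.2; 0 0 -0.006 0 0.1; 0 0 -0.006 0 0")

```text
time_s: 43.87
position: [0.6499, -0.1766, 0.0052]
orientation: [-0.076, 3.14, -0.001]
contact_force: [0.2, -0.4, 0.4]
width: 0.999
grip_force: 0.0
```

Call:
jog_arm(rows="0 0 0 0 0; 0 0 -0.05 0 0; 0 0 -0.2 0 0; 0 0 -0.4 0 0; 0 0 -0.6 0 0")

```text
time_s: 44.28
position: [0.6486, -0.1764, 0.1265]
orientation: [0.075, -3.139, -0.0]
contact_force: [1.6, -0.4, 0.2]
width: 1.003
grip_force: 0.0
```

Call:
jog_arm(rows="0 0 -0.15 0 0; 0 0 -0.3 0 0; 0 0 -0.4 0 0; 0 0 -0.4 0 0; 0 0 -0.4 0 0")

```text
time_s: 44.7
position: [0.6503, -0.1769, 0.2077]
orientation: [-0.075, 3.137, -0.001]
contact_force: [0.2, -0.3, -0.7]
width: 1.002
grip_force: 0.0
```

```bash
python3 - <<'E'
from h import *
print(robot.sense()["position"])
look("wrist","plate",.005,4);look("wrist","ebox",.050,0)
for k in ("bolt","diffuser","block","jar","tape"): look("side",k,.005,1)
for k,z in (("dish",.01),("cork",.006),("diffuser",.036),("mat",.005),("block",.033),("jar",.054),("tape",.019)): look("top",k,z,1)
E
```

```text
[ 0.65030382 -0.17694893  0.20772913]
wrist plate 0.9 [219. 111. 290. 207.] [ 649.9 -179.1  124.9   85.1    3.7]
wrist plate 0.4 [386.   4. 425.  51.] [453.5  10.7  65.8  63.  123.8]
wrist ebox 0.69 [227. 118. 283. 216.] [ 648.2 -177.5  112.4   64.8    3.4]
side bolt 0.53 [273. 202. 288. 221.] [473.2 -12.5 100.2  22.8 132.7]
side bolt 0.52 [182. 212. 193. 236.] [593.  194.2  99.2  26.  141.9]
side diffuser 0.66 [338. 163. 358. 181.] [ 464.1 -307.5   99.    54.3  125.3]
side diffuser 0.62 [165. 272. 220. 298.] [444.9 293.4 109.4  82.4  13.2]
side block 0.94 [165. 251. 215. 291.] [463.  287.6 109.9  76.9  12.1]
side jar 0.76 [226. 221. 245. 248.] [484.5 139.1 102.7  46.5 136.5]
side tape 0.6 [307. 184. 326. 202.] [ 466.8 -153.9   77.5   48.9  121.3]
top dish 0.87 [252. 192. 275. 218.] [450.1  16.1  59.8  59.7   1.4]
top cork 0.33 [162. 188. 187. 223.] [436.3 268.8 118.2  59.9 160.2]
top diffuser 0.3 [156. 187. 181. 216.] [448.5 293.4  92.7  59.3  13.2]
top mat 0.88 [162. 184. 187. 227.] [439.8 270.1 127.6  64.9 162.3]
top mat 0.77 [106. 150. 137. 191.] [538.1 445.3 111.2  81.6  10.1]
top block 0.58 [156. 184. 182. 218.] [447.7 294.5  90.4  62.1  12.1]
top jar 0.45 [205. 192. 226. 209.] [459.4 158.5  43.   40.6  46.8]
top tape 0.4 [310. 193. 321. 208.] [ 465.4 -132.1   42.8   18.8  162. ]
```

All four parts measure in place, and the jar and tape have not moved.

```bash
python3 -c "
from station import robot
print(robot.close_job())"
```

```text
the job is handed in; nothing more can be done
None
```

I laid out all four parts in order and handed the job in, but the hand-in returned no verdict: bolt in the dish, diffuser on the cork, block on the black mat and box on the white plate, each measured or seen within about 5 mm of centre (one early grip slipped off the glass, which stayed upright).

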